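# Unpack the nested pastry cutters onto the rack and into the tub

## Task

Take the cover off its board and stand it on the cork mat, then take both nests of cutters apart: hang every round cutter by its handle strap on the rack, one to each pair of prongs with the strap resting across both prongs, and stand every square cutter on its cutting edge on the floor of the white tub. Finally put the cover back on the board it came from, centred, and leave everything else on the bench where it is.

Things in the scene. Friction and masses are not known exactly. Their poses are not given: they have to be found in the camera images.
- cover: Upside-down round aluminium cover, 148 mm across outside, 140 mm inside, 118 mm high to its flat top (113 mm inside), about 320 g. On top a round dark wooden knob, 28 mm across, from 126 to 154 mm above the lower rim, on a thinner neck. Starts over the nest on board_b. Origin: centre of its lower rim, z up.
- square_large: Large square cutter, 114 x 114 mm outside; steel, walls 3 mm, body 50 mm high, open top and bottom, 200 g. Handle: level strap 14 mm wide (its x), 5 mm thick, along its y over the full width, on legs at the rim; strap top 119 mm, underside 114 mm above the cutting edge. Origin: centre of the lower (cutting) edge, z up. May be absent (None). Starts outermost on board_a.
- round_medium: Medium round cutter, 94 mm outside diameter; steel, walls 3 mm, body 42 mm high, open top and bottom, 140 g. Handle: level strap 14 mm wide (its x), 5 mm thick, along its y over the full width, on legs at the rim; strap top 93 mm, underside 88 mm above the cutting edge. Origin: centre of the lower (cutting) edge, z up. May be absent (None). Starts inside square_large, under its strap.
- round_small: Small round cutter, 70 mm outside diameter; steel, walls 3 mm, body 26 mm high, open top and bottom, 90 g. Handle: level strap 14 mm wide (its x), 5 mm thick, along its y over the full width, on legs at the rim; strap top 67 mm, underside 62 mm above the cutting edge. Origin: centre of the lower (cutting) edge, z up. May be absent (None). Starts on board_a inside round_medium, under its strap.
- round_large: Large round cutter, 120 mm outside diameter; steel, walls 3 mm, body 50 mm high, open top and bottom, 180 g. Handle: level strap 14 mm wide (its x), 5 mm thick, along its y over the full width, on legs at the rim; strap top 104 mm, underside 99 mm above the cutting edge. Origin: centre of the lower (cutting) edge, z up. May be absent (None). Starts on board_b under the cover.
- square_small: Small square cutter, 70 x 70 mm outside; steel, walls 3 mm, body 38 mm high, open top and bottom, 110 g. Handle: level strap 14 mm wide (its x), 5 mm thick, along its y over the full width, on legs at the rim; strap top 78 mm, underside 73 mm above the cutting edge. Origin: centre of the lower (cutting) edge, z up. May be absent (None). Starts on board_b, inside round_large and under its strap.
- round_large_strap (a point): Middle of the underside of this cutter's strap, 99 mm above its origin; axes of the cutter.
- round_medium_strap (a point): Middle of the underside of this cutter's strap, 88 mm above its origin; axes of the cutter.
- round_small_strap (a point): Middle of the underside of this cutter's strap, 62 mm above its origin; axes of the cutter.
- board_a: Square dark-wood board, 164 x 164 mm, 8 mm thick, fixed, carrying the open nest: square_large, round_medium and round_small one inside the other, those that are present, all standing on the board with straps one above the other about 21 mm apart. Origin: centre of its underside.
- board_b: Square dark-wood board, 164 x 164 mm, 8 mm thick, fixed, carrying round_large and square_small (those present) under the cover. Origin: centre of its underside. Its place may be swapped with board_a's.
- mat: Square cork mat, 164 x 164 mm, 6 mm thick, fixed, empty at the start. Origin: centre of its underside.
- tub_floor (a point): Centre of the inner floor (6 mm above the table) of the fixed white plastic tub, inside 145 mm (its x) by 280 mm (its y), walls 50 mm high over the table and 6 mm thick, empty at the start. Axes: those of the tub, z up.
- rack: Fixed steel rack with three like pairs of prongs, 125 mm apart along its y. Prongs: level rods 7 mm thick along its x, 40 mm apart between axes; free ends towards -x (the robot) turn up 8 mm above the rods; at +x they end in a crossbar 72 mm from the hanging points. Origin: on the table below the middle hanging point.
- fork0 (a point): Hanging point of a pair of prongs of the rack: midway between the two, level with their upper side, 235 mm above the table, 38 mm from the free ends. Axes as the rack's.
- fork1 (a point): Hanging point of a pair of prongs of the rack: midway between the two, level with their upper side, 235 mm above the table, 38 mm from the free ends. Axes as the rack's. The middle pair.
- fork2 (a point): Hanging point of a pair of prongs of the rack: midway between the two, level with their upper side, 235 mm above the table, 38 mm from the free ends. Axes as the rack's.
- rolling_pin: Wooden rolling pin, 400 mm long, at the right edge: a bystander. Origin: its underside or middle.
- scraper: Steel dough scraper with yellow grip, 150 mm long: a bystander. Origin: its underside or middle.
- sugar_jar: Jar, 70 mm across, 110 mm high: a bystander. Origin: its underside or middle.
- almond_bowl: White bowl, 100 mm across, 45 mm high: a bystander. Origin: its underside or middle.
- pastry_brush: Pastry brush lying on the bench: a bystander. Origin: its underside or middle.
- ramekin: White ramekin, 72 mm across, 45 mm high: a bystander. Origin: its underside or middle.
- syrup: Bottle, 60 mm across, 170 mm high: a bystander. Origin: its underside or middle.
Things that resemble listed ones, but are neither listed nor needed, are in the scene too. Leave any blue look-alike of the square_large alone.

How it is judged:
On the way:
1. the cover stands upright on the cork mat, let go (horizontal distance between cover and mat below 0.06 m and contact force between the fingers and cover below 0.05 N and z of cover in the frame of mat between 0 and 0.012 m and angle between cover's own z axis and vertical below 0.2 rad and linear speed of cover below 0.05 m/s), for 0.2 s.
At the end, for the whole second after the job is handed in: Rounds hang on the prongs: strap underside at prong height (-6 to +7 mm), its middle within 20 mm of the prongs' midline, between upturned ends and crossbar. Squares stand on the tub floor (7 mm). Cover on its own board, 25 mm from centre at most. All within 0.2 rad of upright, at rest (((x of round_large_strap in the frame of fork0 between -0.034 and 0.062 m and y of round_large_strap in the frame of fork0 between -0.02 and 0.02 m and z of round_large_strap in the frame of fork0 between -0.006 and 0.007 m) or (x of round_large_strap in the frame of fork1 between -0.034 and 0.062 m and y of round_large_strap in the frame of fork1 between -0.02 and 0.02 m and z of round_large_strap in the frame of fork1 between -0.006 and 0.007 m) or (x of round_large_strap in the frame of fork2 between -0.034 and 0.062 m and y of round_large_strap in the frame of fork2 between -0.02 and 0.02 m and z of round_large_strap in the frame of fork2 between -0.006 and 0.007 m)) and angle between each of round_large, round_medium, round_small, square_large, square_small, cover's own z axis and vertical below 0.2 rad and linear speed of each of round_large, round_medium, round_small, square_large, square_small, cover below 0.05 m/s and ((x of round_medium_strap in the frame of fork0 between -0.034 and 0.062 m and y of round_medium_strap in the frame of fork0 between -0.02 and 0.02 m and z of round_medium_strap in the frame of fork0 between -0.006 and 0.007 m) or (x of round_medium_strap in the frame of fork1 between -0.034 and 0.062 m and y of round_medium_strap in the frame of fork1 between -0.02 and 0.02 m and z of round_medium_strap in the frame of fork1 between -0.006 and 0.007 m) or (x of round_medium_strap in the frame of fork2 between -0.034 and 0.062 m and y of round_medium_strap in the frame of fork2 between -0.02 and 0.02 m and z of round_medium_strap in the frame of fork2 between -0.006 and 0.007 m)) and ((x of round_small_strap in the frame of fork0 between -0.034 and 0.062 m and y of round_small_strap in the frame of fork0 between -0.02 and 0.02 m and z of round_small_strap in the frame of fork0 between -0.006 and 0.007 m) or (x of round_small_strap in the frame of fork1 between -0.034 and 0.062 m and y of round_small_strap in the frame of fork1 between -0.02 and 0.02 m and z of round_small_strap in the frame of fork1 between -0.006 and 0.007 m) or (x of round_small_strap in the frame of fork2 between -0.034 and 0.062 m and y of round_small_strap in the frame of fork2 between -0.02 and 0.02 m and z of round_small_strap in the frame of fork2 between -0.006 and 0.007 m)) and x of square_large in the frame of tub_floor between -0.0725 and 0.0725 m and y of square_large in the frame of tub_floor between -0.14 and 0.14 m and z of square_large in the frame of tub_floor between -0.006 and 0.007 m and x of square_small in the frame of tub_floor between -0.0725 and 0.0725 m and y of square_small in the frame of tub_floor between -0.14 and 0.14 m and z of square_small in the frame of tub_floor between -0.006 and 0.007 m and horizontal distance between cover and board_b below 0.025 m and z of cover in the frame of board_b between 0.002 and 0.014 m); the robot touches nothing.
It fails at once if one of the other things on the bench (rolling pin, scraper, jar, bowl, brush, ramekin, bottle) is moved more than 50 mm (distance of any of rolling_pin, scraper, sugar_jar, almond_bowl, pastry_brush, ramekin, syrup from where it was at the start of the episode above 0.05 m).
Of square_large, round_medium, round_small, round_large, square_small only 4 to 5 are there at a start; the rules pass over those that are not, and their reading is None.
At some moment in a run one of cover, square_large may be knocked a few centimetres aside while the robot is not near it.
It also fails if it takes over 210 s, if anything falls off the work surface, if the arm or the gripper's body presses on something with over 40 N, if the wrist force passes 120 N, or if a joint passes its speed limit or range.

## Robot

A 6-joint arm with a two-finger parallel gripper is mounted at the origin on the work surface. World frame = base frame: x ahead of the robot, y to its left, z up, the work surface at z = 0. Lengths are in m, angles in rad, forces in N, time in s.
With the tool pointing down it reaches from about 0.425 to 0.925 m from the base axis. Payload 12.5 kg.
Tool frame: the origin (TCP) lies on the centre line of the jaws, within the pads' length; the fingertips stand bot.tcp_to_tips ahead of it and the grasp point (between the pads) lies 6 mm ahead of it (bot.tcp_to_tips is the distance from the TCP to the fingertips, in m); z points along the fingers, y is the line along which they close (so a half turn about z gives the same grasp; the last joint's range is limited). The gripper opens to 85 mm and grips with 20 to 120 N. Pads are 22 mm wide; open, the fingers measure 114 mm over their backs; the gripper's body (76 mm by 85 mm) begins 54 mm behind the grasp point. The pads swing forward as they close: fully open they stand 13 mm farther back than shut.
Start: joints at [-1.434, 0.491, 1.559, -0, 1.092, -0.106], TCP at [0.15, -0.607, 0.256] pointing down, gripper open.
Joint ranges: [-3.1, 3.1], [-0.84, 2.19], [0.05, 2.79], [-1.13, 4.28], [0.06, 2.93], [-2.69, 2.69]. Speed limits (rad/s): [2.22, 2.22, 2.79, 3.14, 3.14, 3.14].

## Interface

Orientations are given as a unit quaternion [w, x, y, z].
In Python, from plant import readout, vision, order, bot gives the robot as it stands. The module is installed in compiled form; this text tells all that it offers.
- The arm moves only by the tool drive_tool, never from a script. Its argument "series" is text: rows parted by semicolons, each of 4 numbers parted by spaces: the shift along the tool's x, y, z in mm, then the turn about the tool's z in degrees. A call has 1 to 10 rows; each row is the pose to reach, as a shift and turn from the pose commanded when the call began, along the tool's axes at that moment; what a row does not reach only later rows make up. A row lasts 1/12 s, in which the tool goes at most 41.7 mm and 7.16 degrees, less where a joint would pass 70% of its speed; a pose out of reach is approached as far as the arm can. A call with a gripper value outside its range is refused whole. "hand" is the finger opening in mm, from 0 to 85.4, set as the call begins (left out, the last holds). The fingers move at their own pace and stop on an object; "newtons" is the grip in N (left out, the last holds). Time passes only in rows, so rows that repeat a pose let the fingers close. It gives the time, the measured TCP pose, the force, the opening and the grip force at its end, in the units of the state.
- readout.get_state(): the state, without advancing time (a new reading comes with each control period).
- vision.get_image(name): name is "scene" or "top"; returns the picture (400x640x3 uint8, red, green, blue); there is no depth.
- vision.calibration(name): a dict with "fovy" (degrees; the focal length in pixels is half the picture's height over the tangent of half this angle, whatever the lens; pixels are square), "cx", "cy" (the principal point, pixels), "rvec" (rotation vector, rad) and "tvec" (3), from world to camera coordinates, as OpenCV has them. Camera axes: x right, y down, z forward; pixel columns grow to the right and rows downward; lengths in m; the calibration is good to about 2 mm. A picture is of the moment at which its call begins. calibration takes no time and is no camera call.
- order.finish_job(): hands the job in; it is judged then, once.
Trained networks look in the newest picture that a camera, given by its name, has taken for a name from the list of things; names that differ only in an ending like _2 or _b are one class to them, and where a whole thing is asked for, a point or a joint stands for the part that bears it (a point fixed in the world has none). Each returns a list of dicts, best first, with "conf" (0 to 1); they miss things now and then, are a little off and sometimes report something else, mostly with a low value. They report only what shows in the picture. A call takes as long as a camera call. They do not tell look-alikes from the thing itself.
- vision.find_in(camera, query): "position" ([x, y, z] in m, in world coordinates, good to about 4 mm: the middle of the surface that is visible of it).
The state is a dict: "time": time; "qpos": joint angles; "joint_velocities": joint speeds; "tau": joint torques, N m; "ee_pos": TCP position; "orientation": TCP orientation; "contact_force": force on the tool from outside, world axes, zero at the start; "moment": the same for the moment, N m; "opening": opening from 0.0 (shut) to 1.0 (fully open); "grasp_force": force on a finger pad.
Only numpy, scipy, OpenCV 4.12 (cv2) and the standard library are available. Lean on these libraries where they do the work, as an engineer would, in place of code of your own. Each camera call takes 0.05 s, during which the arm holds its last target. There are 200 camera calls.

## Working session

There is one attempt and no reset: what is moved stays moved. The work goes in short steps, Python scripts to look and compute and a tool call to move; the robot and the scene stay as the last step left them, time stands still between calls to the robot, and variables do not carry over. Pictures are saved under pics/ and viewed, at most 14 in all, crops included, and the job is handed in when it is done.

Besides the shell and the picture viewer there is one more tool, called in YAML: its name, and indented under it one key for each argument. drive_tool: Moves the arm, as the interface text tells. Its arguments: {"type":"object","properties":{"series":{"type":"string"},"hand":{"type":"number"},"newtons":{"type":"number"}},"required":["series"]}

```bash
mkdir -p pics; cat > h.py <<'E'
import numpy as np, cv2
from plant import readout, vision, order, bot
from scipy.spatial.transform import Rotation as R
def cal(n):
    c=vision.calibration(n); f=200/np.tan(np.radians(c['fovy'])/2)
    K=np.array([[f,0,c['cx']],[0,f,c['cy']],[0,0,1]]); return K,np.array(c['rvec'],float),np.array(c['tvec'],float)
def proj(n,P):
    K,r,t=cal(n); return cv2.projectPoints(np.atleast_2d(np.array(P,float)),r,t,K,None)[0][:,0]
def unproj(n,u,v,z):
    K,r,t=cal(n); Rm=cv2.Rodrigues(r)[0]; C=-Rm.T@t; d=Rm.T@np.linalg.inv(K)@[u,v,1]; return C+d*(z-C[2])/d[2]
def shot(n,fn,crop=None,s=1):
    im=vision.get_image(n)[:,:,::-1]
    if crop: x0,y0,x1,y1=crop; im=im[y0:y1,x0:x1]
    im=cv2.resize(im,None,fx=s,fy=s,interpolation=cv2.INTER_CUBIC); cv2.imwrite('pics/'+fn,im)
def st():
    s=readout.get_state(); o=s['orientation']; Rm=R.from_quat([o[1],o[2],o[3],o[0]]).as_matrix()
    return s,np.array(s['ee_pos']),Rm
def to(p,yaw=None):
    "tool shift in mm to world p; yaw = world angle of tool y (jaw line) deg -> turn about tool z"
    s,e,Rm=st(); d=Rm.T@(np.array(p)-e)*1000
    out=[np.round(d,1).tolist()]
    cur=np.degrees(np.arctan2(Rm[1,1],Rm[0,1])); out.append('jaw yaw %.1f'%cur)
    if yaw is not None:
        t=-(yaw-cur); t=(t+90)%180-90; out.append('turn %.1f'%t)
    print(*out, 'e',np.round(e,4),'t',round(s['time'],2))
E
python3 - <<'E'
from h import *
print(bot.tcp_to_tips); s,e,Rm=st(); print(s['time'],e,Rm.round(2).tolist(),s['opening'],s['contact_force'])
for n in('scene','top'):
    shot(n,n+'0.png',s=1.25); print(n,[np.round(a,3).tolist() for a in cal(n)])
    for q in ['cover','square_large','round_medium','round_small','round_large','board_a','board_b','mat','rack','sugar_jar','syrup']:
        print(n,q,[(np.round(d['position'],3).tolist(),round(d['conf'],2)) for d in vision.find_in(n,q)[:3]])
E
```

```text
0.025
0.0 [ 0.15023064 -0.60644534  0.25571296] [[0.97, 0.24, -0.0], [0.24, -0.97, 0.0], [0.0, -0.0, -1.0]] 1.0010980327135024 [-0.04370225 -0.24400799 -0.71135094]
scene [[[513.938, 0.0, 324.1], [0.0, 513.938, 197.474], [0.0, 0.0, 1.0]], [2.143, 1.176, -0.447], [-0.228, -0.284, 2.33]]
scene cover [([0.521, -0.129, 0.123], 0.85)]
scene square_large [([0.435, -0.706, 0.044], 0.74), ([0.503, -0.346, 0.044], 0.72), ([0.528, -0.357, 0.008], 0.23)]
scene round_medium [([0.492, -0.347, 0.049], 0.77), ([0.519, -0.13, 0.124], 0.24)]
scene round_small [([0.685, 0.185, 0.231], 0.62), ([0.482, -0.326, 0.053], 0.53)]
scene round_large []
scene board_a [([0.545, -0.167, 0.006], 0.86), ([0.527, -0.354, 0.006], 0.77), ([0.412, 0.303, 0.014], 0.52)]
scene board_b [([0.545, -0.167, 0.006], 0.86), ([0.527, -0.354, 0.006], 0.77), ([0.412, 0.303, 0.014], 0.52)]
scene mat [([0.703, -0.169, 0.007], 0.71), ([0.415, 0.303, 0.014], 0.24)]
scene rack [([0.686, 0.18, 0.234], 0.61)]
scene sugar_jar [([0.71, -0.353, 0.084], 0.81), ([0.489, -0.343, 0.05], 0.57)]
scene syrup [([0.477, 0.489, 0.101], 0.89), ([0.479
[... 229 characters left out ...]
e_large [([0.483, -0.336, 0.054], 0.88), ([0.444, -0.68, 0.044], 0.67), ([0.312, -0.207, 0.008], 0.5)]
top round_medium [([0.474, -0.342, 0.051], 0.54)]
top round_small [([0.473, -0.334, 0.03], 0.57)]
top round_large []
top board_a [([0.472, -0.332, 0.007], 0.82), ([0.435, -0.117, 0.006], 0.78)]
top board_b [([0.472, -0.332, 0.007], 0.82), ([0.435, -0.117, 0.006], 0.78)]
top mat [([0.693, -0.171, 0.003], 0.76), ([0.484, -0.111, 0.125], 0.52)]
top rack [([0.674, 0.194, 0.236], 0.83), ([0.484, -0.109, 0.126], 0.48), ([0.474, -0.344, 0.047], 0.21)]
top sugar_jar [([0.678, -0.339, 0.107], 0.69), ([0.474, -0.346, 0.048], 0.49)]
top syrup [([0.458, 0.49, 0.111], 0.79), ([0.67, 0.193, 0.23], 0.28)]
```

View pics/scene0.png

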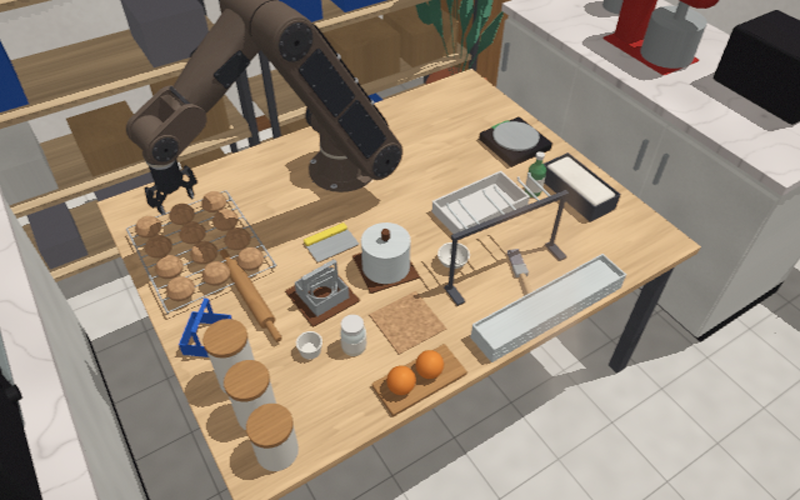

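View pics/top0.png

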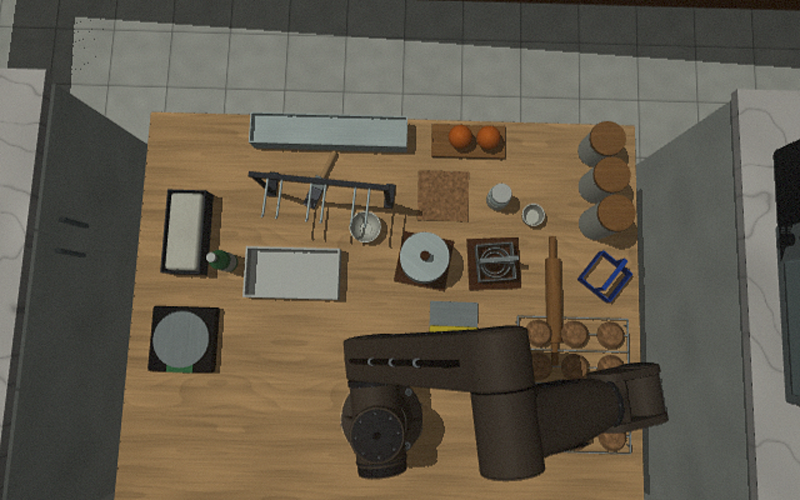

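The scene shows the open nest on its board at about (323,292), the cover at (385,250), the mat at (407,322), the rack at (505,245), the white tub at (480,203), and the blue decoy at (205,330). The grey tray at (550,305) is not the tub: the white one at (480,203), about 145x280 mm, fits. I'll confirm with enlarged crops.

```bash
python3 - <<'E'
from h import *
T=vision.get_image('top')[:,:,::-1]; S=vision.get_image('scene')[:,:,::-1]
cv2.imwrite('pics/T.npy.png',T); cv2.imwrite('pics/S.npy.png',S)
def c(im,x0,y0,w,h,s): return cv2.resize(im[y0:y0+h,x0:x0+w],None,fx=s,fy=s,interpolation=cv2.INTER_CUBIC)
cv2.imwrite('pics/c1.png',np.vstack([c(T,190,130,160,60,5),c(T,190,190,160,60,5)]))
a=c(T,370,180,57,57,7); b=c(S,225,195,57,57,7)
cv2.imwrite('pics/c2.png',np.hstack([a,b]))
cv2.imwrite('pics/c3.png',c(S,320,130,160,120,5))
E
```

```text
(no output)
```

View pics/c1.png

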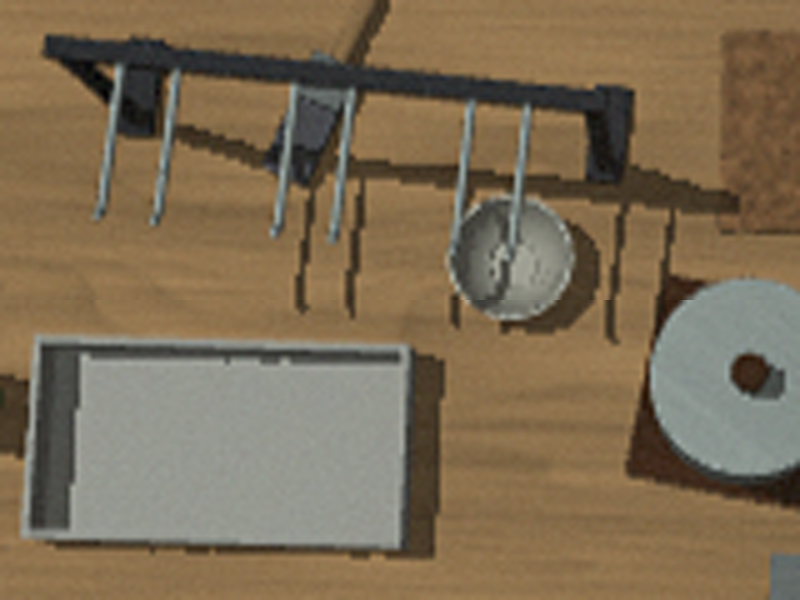

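View pics/c2.png

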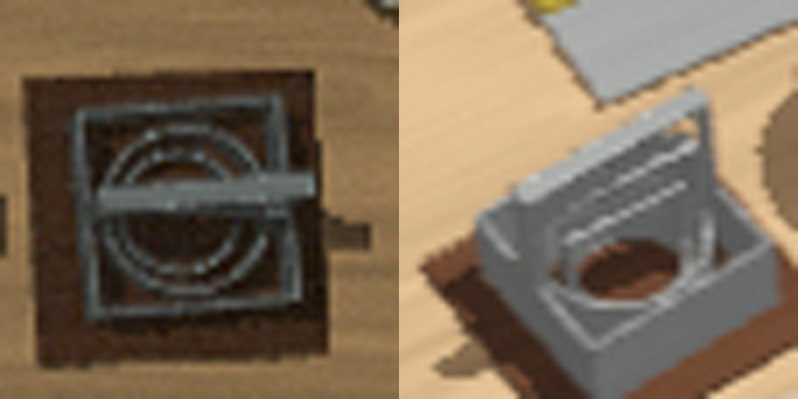

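View pics/c3.png

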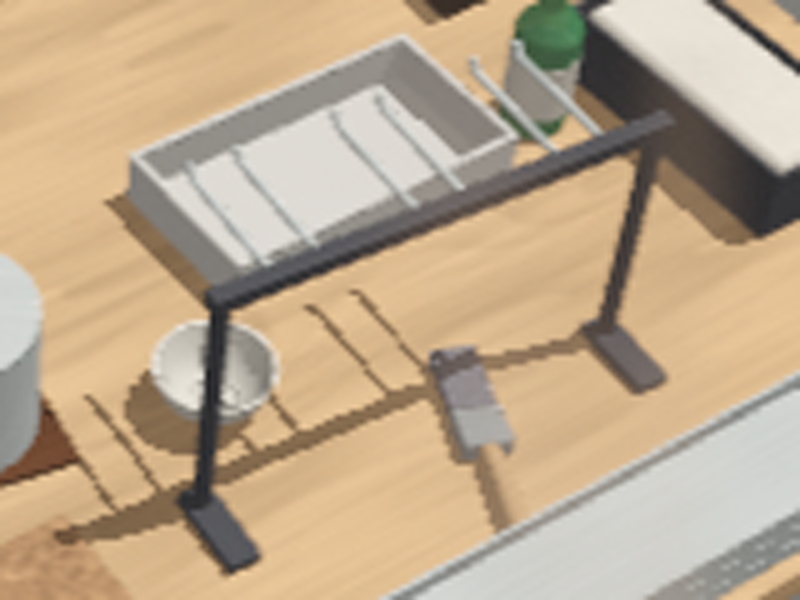

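```bash
cat > m.py <<'E'
from h import *
c1=lambda u,v,z:unproj('top',190+u/5,130+v/5,z)
c2=lambda u,v,z:unproj('top',370+u/7,180+v/7,z)
c3=lambda u,v,z:unproj('scene',320+u/5,130+v/5,z)
c2s=lambda u,v,z:unproj('scene',225+(u-399)/7,195+v/7,z)
tips=np.array([c1(u,v,.239) for u,v in [(100,217),(155,223),(277,234),(333,240),(457,250),(512,258)]])
roots=np.array([c1(u,v,.2315) for u,v in [(119,66),(175,70),(296,84),(351,89),(471,101),(527,106)]])
tipsS=np.array([c3(u,v,.239) for u,v in [(517,45),(473,63),(380,99),(335,115),(236,152),(192,167)]])
print('tips',tips.round(3).tolist());print('roots',roots.round(3).tolist());print('tipsS',tipsS.round(3).tolist())
b=np.array([c2(u,v,.008) for u,v in [(25,78),(313,72),(328,353),(40,366)]]);print('boardA',b.round(3).tolist(),b.mean(0))
q=np.array([c2(u,v,.058) for u,v in [(75,110),(278,97),(300,297),(90,318)]]);print('sq',q.round(3).tolist(),q.mean(0))
s=np.array([c2(u,v,.127) for u,v in [(97,200),(315,184)]]);print('strap',s.round(3).tolist(),s.mean(0))
s=np.array([c2s(u,v,.127) for u,v in [(528,190),(700,98)]]);print('strapS',s.round(3).tolist(),s.mean(0))
t=np.array([c1(u,v,.05) for u,v in [(35,340),(410,345),(405,548),(23,538)]]);print('tub',t.round(3).tolist(),t.mean(0))
t=np.array([c3(u,v,.05) for u,v in [(132,157),(402,37),(518,133)]]);print('tubS',t.round(3).tolist())
print('knob top',c1(750,373,.162),'cover top circ L', c1(649,380,.126))
T=cv2.imread('pics/T.npy.png');S=cv2.imread('pics/S.npy.png')
for n,u,v in [('scene',385/1.25,233/1.25)]: print('knobS',unproj(n,u,v,.155))
print('boardB corners',[unproj('top',u/1.25,v/1.25,.008).round(3).tolist() for u,v in [(405,233),(455,236),(445,291),(394,281)]])
print('mat',[unproj('top',u/1.25,v/1.25,.006).round(3).tolist() for u,v in [(418,170),(468,172),(467,222),(418,222)]])
E
python3 m.py
python3 - <<'E'
from h import *
T=cv2.imread('pics/T.npy.png');S=cv2.imread('pics/S.npy.png')
def c(im,x0,y0,w,h,s): return cv2.resize(im[y0:y0+h,x0:x0+w],None,fx=s,fy=s,interpolation=cv2.INTER_CUBIC)
cv2.imwrite('pics/c4.png',np.hstack([c(T,308,130,70,105,5),c(S,275,170,85,105,5)]))
E
```

```text
tips [[0.573, 0.342, 0.239], [0.569, 0.303, 0.239], [0.564, 0.217, 0.239], [0.561, 0.178, 0.239], [0.556, 0.091, 0.239], [0.552, 0.053, 0.239]]
roots [[0.683, 0.337, 0.232], [0.681, 0.297, 0.232], [0.673, 0.211, 0.232], [0.671, 0.172, 0.232], [0.664, 0.087, 0.232], [0.662, 0.047, 0.232]]
tipsS [[0.577, 0.346, 0.239], [0.575, 0.305, 0.239], [0.57, 0.22, 0.239], [0.566, 0.181, 0.239], [0.56, 0.095, 0.239], [0.556, 0.058, 0.239]]
boardA [[0.559, -0.252, 0.008], [0.567, -0.416, 0.008], [0.407, -0.425, 0.008], [0.395, -0.263, 0.008]] [ 0.48203495 -0.33938212  0.008     ]
sq [[0.535, -0.276, 0.058], [0.545, -0.388, 0.058], [0.435, -0.4, 0.058], [0.42, -0.285, 0.058]] [ 0.483579   -0.33728823  0.058     ]
strap [[0.478, -0.28, 0.127], [0.49, -0.396, 0.127]] [ 0.48386462 -0.33792618  0.127     ]
strapS [[0.493, -0.386, 0.127], [0.484, -0.283, 0.127]] [ 0.48835079 -0.33427923  0.127     ]
tub [[0.506, 0.436, 0.05], [0.511, 0.145, 0.05], [0.354, 0.142, 0.05], [0.353, 0.435, 0.05]] [0.43100183 0.28939014 0.05      ]
tubS [[0.362, 0.148, 0.05], [0.361, 0.435, 0.05], [0.511, 0.441, 0.05]]
knob top [ 0.48431247 -0.11679662  0.162     ] cover top circ L [ 0.48082385 -0.04286891  0.126     ]
knobS [ 0.48752512 -0.11505634  0.155     ]
boardB corners [[0.572, -0.055, 0.008], [0.567, -0.214, 0.008], [0.391, -0.186, 0.008], [0.418, -0.024, 0.008]]
mat [[0.78, -0.09, 0.006], [0.778, -0.253, 0.006], [0.614, -0.252, 0.006], [0.609, -0.095, 0.006]]
```

View pics/c4.png

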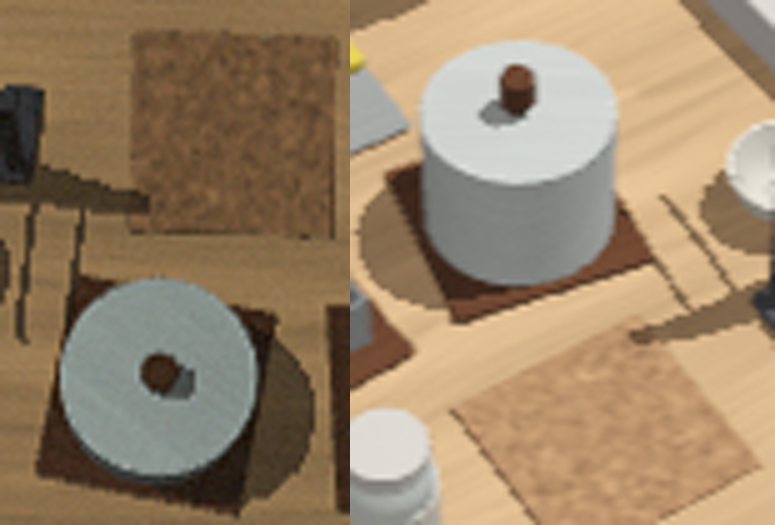

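The crops show three stacked straps (square_large outermost in steel grey; the blue one is the decoy), six prongs and the white tub. The cover sits on board_b, at crop pixel (158,375), and the mat is clear at (233,135).

```bash
cat >> h.py <<'E'
def plan(*calls,start=None):
    "each call: list of (x,y,z,yaw of jaw line or None); prints tool-axis shifts for each call"
    s,e,Rm=st(); yaw=np.degrees(np.arctan2(Rm[1,1],Rm[0,1])); p=np.array(e)*1
    print('t %.2f e'%s['time'],e.round(4),'yaw %.1f'%yaw,'F',np.round(s['contact_force'],1),'open %.3f grip %.1f'%(s['opening'],s['grasp_force']))
    for c in calls:
        a=np.radians(yaw); Y=np.array([np.cos(a),np.sin(a),0]); Z=np.array([0,0,-1.]); X=np.cross(Y,Z)
        p0,y0=p,yaw; out=[]
        for x,y,z,w in c:
            p=np.array([x,y,z]); t=0 if w is None else -((w-y0+90)%180-90)
            d=p-p0; yaw=y0-t; out.append('%.0f %.0f %.0f %.1f'%(d@X*1e3,d@Y*1e3,d@Z*1e3,t))
        print('; '.join(out))
E
python3 - <<'E'
from h import *
B=np.array([unproj('top',308+u/5,130+v/5,.008) for u,v in [(81,277),(275,313),(240,516),(38,473)]]);print(B.round(3).tolist(),B.mean(0))
A=[unproj('scene',275+(u-350)/5,170+v/5,.008) for u,v in [(386,170),(455,322),(655,260)]];print(np.round(A,3).tolist(),(A[0]+A[2])/2)
M=[unproj('scene',275+(u-350)/5,170+v/5,.006) for u,v in [(450,410),(638,317),(760,465)]];print('mat',np.round(M,3).tolist(),(M[0]+M[2])/2)
M=np.array([unproj('top',308+u/5,130+v/5,.006) for u,v in [(133,32),(336,38),(334,236),(131,232)]]);print(M.round(3).tolist(),M.mean(0))
print('knob',unproj('top',308+158/5,130+372/5,.162),unproj('scene',275+(517-350)/5,170+72/5,.162))
plan([(.486,-.116,.27,0)],[(.486,-.116,.157,None)])
E
```

```text
[[0.576, -0.055, 0.008], [0.552, -0.21, 0.008], [0.39, -0.186, 0.008], [0.419, -0.026, 0.008]] [ 0.48402526 -0.11942342  0.008     ]
[[0.394, -0.18, 0.008], [0.555, -0.212, 0.008], [0.585, -0.051, 0.008]] [ 0.48929672 -0.11512292  0.008     ]
mat [[0.623, -0.256, 0.006], [0.623, -0.092, 0.006], [0.784, -0.092, 0.006]] [ 0.703152   -0.17400189  0.006     ]
[[0.778, -0.091, 0.006], [0.778, -0.256, 0.006], [0.615, -0.257, 0.006], [0.614, -0.094, 0.006]] [ 0.69639928 -0.17451951  0.006     ]
knob [ 0.48500044 -0.11532654  0.162     ] [ 0.48538211 -0.11191144  0.162     ]
t 1.30 e [ 0.1503 -0.6067  0.2563] yaw -76.1 F [0.9 0.1 0.2] open 1.001 grip 0.0
444 -396 -14 -76.1
0 0 113 0.0
```

drive_tool:
  series: "444 -396 -14 -76; 444 -396 -14 -76; 444 -396 -14 -76; 444 -396 -14 -76; 444 -396 -14 -76; 444 -396 -14 -76; 444 -396 -14 -76; 444 -396 -14 -76; 444 -396 -14 -76; 444 -396 -14 -76"
  hand: 70
  newtons: 60

```text
time: 2.13
ee_pos: [0.3861, -0.261, 0.2664]
orientation: [0.0, 0.732, 0.681, 0.0]
contact_force: [1.8, -1.5, -1.3]
opening: 0.819
grasp_force: 0.0
```

```bash
python3 -c "
from h import *
plan([(.486,-.116,.27,0)],[(.486,-.116,.157,None)])"
```

```text
t 2.13 e [ 0.3861 -0.261   0.2664] yaw -4.1 F [ 1.8 -1.5 -1.3] open 0.819 grip 0.0
152 89 -4 -4.1
0 0 113 0.0
```

drive_tool:
  series: "130 85 -4 -3; 130 85 -4 -3; 130 85 -4 -3; 130 85 -4 -3; 130 85 -4 -3; 130 85 -4 -3; 130 85 -4 -3"

```text
time: 2.72
ee_pos: [0.48, -0.1399, 0.27]
orientation: [-0.0, 0.716, 0.698, -0.0]
contact_force: [-0.3, -0.5, -0.0]
opening: 0.816
grasp_force: 0.0
```

```bash
python3 -c "
from h import *
plan([(.486,-.115,.157,0)])"
```

```text
t 2.72 e [ 0.48   -0.1399  0.27  ] yaw -1.4 F [-0.3 -0.5 -0. ] open 0.816 grip 0.0
25 5 113 -1.4
```

drive_tool:
  series: "25 5 50 -1; 25 5 80 -1; 25 5 113 -1; 25 5 113 -1; 25 5 113 -1; 25 5 113 -1"

```text
time: 3.22
ee_pos: [0.4863, -0.1161, 0.1587]
orientation: [0.001, 0.71, 0.704, 0.0]
contact_force: [0.6, -0.1, -0.6]
opening: 0.825
grasp_force: 0.0
```

drive_tool:
  series: "0 0 0 0; 0 0 0 0; 0 0 0 0; 0 0 0 0; 0 0 0 0; 0 0 0 0; 0 0 0 0; 0 0 0 0"
  hand: 15

```text
time: 3.88
ee_pos: [0.4863, -0.1152, 0.1584]
orientation: [0.001, 0.71, 0.704, 0.0]
contact_force: [-1.0, -0.3, 10.0]
opening: 0.308
grasp_force: 58.3
```

```bash
python3 -c "
from h import *
plan([(.486,-.116,.30,None)],[(.699,-.174,.30,None)])"
```

```text
t 3.88 e [ 0.4863 -0.1152  0.1584] yaw -0.5 F [-1.  -0.3 10. ] open 0.308 grip 58.3
-1 -0 -142 0.0
-56 213 0 0.0
```

drive_tool:
  series: "0 0 -20 0; 0 0 -60 0; 0 0 -100 0; 0 0 -142 0; -10 38 -142 0; -20 76 -142 0; -30 114 -142 0; -40 152 -142 0; -50 190 -142 0; -56 213 -142 0"

```text
time: 4.72
ee_pos: [0.7009, -0.1734, 0.2983]
orientation: [-0.0, 0.71, 0.704, -0.0]
contact_force: [0.4, -0.5, -2.8]
opening: 0.306
grasp_force: 60.5
```

drive_tool:
  series: "0 0 30 0; 0 0 60 0; 0 0 90 0; 0 0 120 0; 0 0 136 0; 0 0 140 0; 0 0 144 0; 0 0 144 0"

```text
time: 5.38
ee_pos: [0.6979, -0.1724, 0.1568]
orientation: [-0.0, 0.71, 0.704, -0.0]
contact_force: [0.9, -0.0, -2.4]
opening: 0.31
grasp_force: 60.5
```

```bash
python3 -c "
from h import *
plan([(.699,-.174,.157,0)])"
```

```text
t 5.38 e [ 0.6979 -0.1724  0.1568] yaw -0.5 F [ 0.9 -0.  -2.4] open 0.310 grip 60.5
-2 1 -0 -0.5
```

drive_tool:
  series: "0 0 2 0; 0 0 2 0"

```text
time: 5.55
ee_pos: [0.6979, -0.1725, 0.1565]
orientation: [0.0, 0.71, 0.704, -0.0]
contact_force: [-12.5, 3.5, 21.1]
opening: 0.309
grasp_force: 62.9
```

drive_tool:
  series: "0 0 0 0; 0 0 0 0; 0 0 0 0; 0 0 0 0; 0 0 -40 0; 0 0 -80 0; 0 0 -115 0"
  hand: 60

```text
time: 6.13
ee_pos: [0.6985, -0.1727, 0.2699]
orientation: [-0.0, 0.71, 0.704, -0.0]
contact_force: [0.4, -0.5, 0.7]
opening: 0.701
grasp_force: 0.0
```

```bash
python3 -c "
from h import *
plan([(.486,-.336,.25,5.5)])
for n in('scene','top'):
  for q in ['cover','round_large','square_small','square_large']: print(n,q,[(np.round(d['position'],3).tolist(),round(d['conf'],2)) for d in vision.find_in(n,q)[:2]])
T=vision.get_image('top')[:,:,::-1]; S=vision.get_image('scene')[:,:,::-1]
def c(im,x0,y0,w,h,s): return cv2.resize(im[y0:y0+h,x0:x0+w],None,fx=s,fy=s,interpolation=cv2.INTER_CUBIC)
cv2.imwrite('pics/c5.png',np.hstack([c(T,305,165,115,85,4)[:, :],c(S,225,170,80,85,4)]))
"
```

```text
t 6.13 e [ 0.6985 -0.1727  0.2699] yaw -0.5 F [ 0.4 -0.5  0.7] open 0.701 grip 0.0
-165 -211 20 -6.0
scene cover [([0.523, -0.133, 0.124], 0.94)]
scene round_large []
scene square_small [([0.684, 0.184, 0.234], 0.3)]
scene square_large [([0.435, -0.706, 0.044], 0.87), ([0.502, -0.346, 0.047], 0.75)]
top cover [([0.483, -0.109, 0.127], 0.93)]
top round_large []
top square_small []
top square_large [([0.441, -0.677, 0.045], 0.93), ([0.484, -0.335, 0.06], 0.84)]
```

View pics/c5.png

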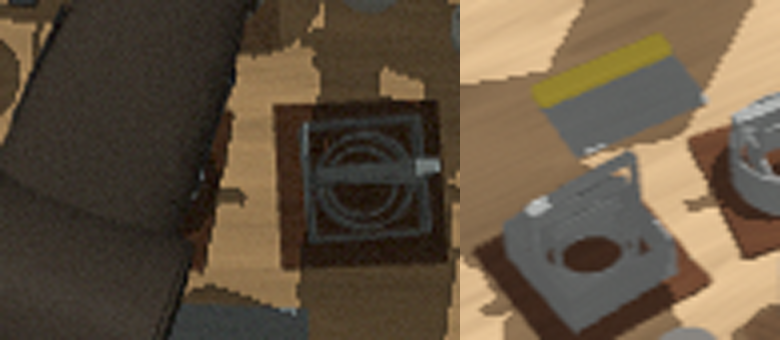

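The picture shows the cover gone from board_b (at the right of the scene crop, a round cutter is exposed) and nest A unmoved. Going to square_large's strap.

drive_tool:
  series: "-165 -211 20 -6; -165 -211 20 -6; -165 -211 20 -6; -165 -211 20 -6; -165 -211 20 -6; -165 -211 20 -6; -165 -211 20 -6; -165 -211 20 -6; -165 -211 20 -6; -165 -211 20 -6"
  hand: 45

```text
time: 7.47
ee_pos: [0.4865, -0.3358, 0.2479]
orientation: [-0.0, 0.672, 0.74, 0.0]
contact_force: [-0.6, -0.1, -0.6]
opening: 0.522
grasp_force: 0.0
```

```bash
python3 -c "
from h import *
plan([(.486,-.336,.140,5.5)])
s,e,Rm=st(); print(proj('scene',[e+[0,0,-.025],e+[0,0,-.11]]),proj('top',[e]))
T=vision.get_image('top')[:,:,::-1]; S=vision.get_image('scene')[:,:,::-1]
for n in('scene','top'):
  for q in ['cover','round_large','square_small','mat']: print(n,q,[(np.round(d['position'],3).tolist(),round(d['conf'],2)) for d in vision.find_in(n,q)[:2]])
def c(im,x0,y0,w,h,s): return cv2.resize(im[y0:y0+h,x0:x0+w],None,fx=s,fy=s,interpolation=cv2.INTER_CUBIC)
cv2.imwrite('pics/c6.png',np.hstack([c(T,305,125,70,110,5)[:, :],c(S,225,160,85,110,5)]))
"
```

```text
t 7.47 e [ 0.4865 -0.3358  0.2479] yaw 5.5 F [-0.6 -0.1 -0.6] open 0.522 grip 0.0
-0 -1 108 0.0
[[252.79522075 197.08780743]
 [254.98045728 213.32124074]] [[404.16786917 203.12424733]]
scene cover [([0.724, -0.188, 0.122], 0.78), ([0.319, -0.188, 0.004], 0.51)]
scene round_large [([0.479, 0.486, 0.096], 0.69), ([0.497, -0.13, 0.048], 0.68)]
scene square_small [([0.486, -0.11, 0.041], 0.48)]
scene mat [([0.756, -0.222, 0.004], 0.91)]
top cover [([0.687, -0.167, 0.124], 0.67)]
top round_large [([0.486, -0.116, 0.056], 0.67)]
top square_small [([0.475, -0.118, 0.048], 0.6)]
top mat [([0.642, -0.134, 0.0], 0.94)]
```

View pics/c6.png

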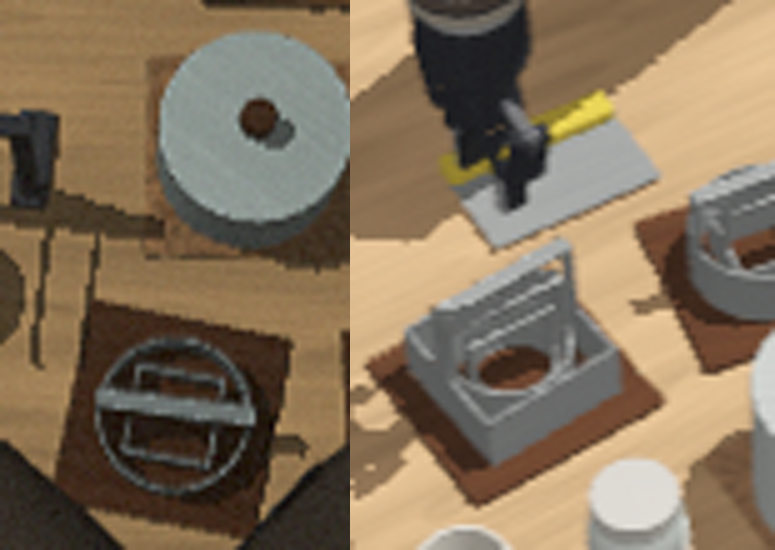

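Both nests are complete: round_large and square_small sit on board_b, with the strap at left-crop (97,398)-(255,415), and the cover stands on the mat. Descending on square_large.

drive_tool:
  series: "0 -1 40 0; 0 -1 80 0; 0 -1 108 0; 0 -1 108 0; 0 -1 108 0"
  newtons: 80

```text
time: 8.38
ee_pos: [0.485, -0.336, 0.1397]
orientation: [-0.001, 0.672, 0.74, -0.0]
contact_force: [0.5, 0.1, 0.6]
opening: 0.526
grasp_force: 0.0
```

drive_tool:
  series: "0 0 0 0; 0 0 0 0; 0 0 0 0; 0 0 0 0; 0 0 0 0; 0 0 0 0; 0 0 0 0; 0 0 0 0"
  hand: 4

```text
time: 9.05
ee_pos: [0.4852, -0.3366, 0.1422]
orientation: [0.001, 0.672, 0.74, -0.0]
contact_force: [-4.0, 0.3, 6.6]
opening: 0.126
grasp_force: 78.2
```

drive_tool:
  series: "0 0 -15 0; 0 0 -40 0; 0 0 -70 0; 0 0 -100 0; 0 0 -131 0; 0 0 -131 0"

```text
time: 9.55
ee_pos: [0.4863, -0.337, 0.2783]
orientation: [0.005, 0.672, 0.74, 0.0]
contact_force: [-0.3, 0.6, -1.6]
opening: 0.126
grasp_force: 78.7
```

```bash
python3 -c "
from h import *
plan([(.47,.0,.275,0)],[(.434,.366,.275,0)])
B=[unproj('top',305+u/5,125+v/5,.112) for u,v in [(97,398),(255,415)]];print(np.round(B,3).tolist(),(B[0]+B[1])/2)
"
```

```text
t 9.55 e [ 0.4863 -0.337   0.2783] yaw 5.5 F [-0.3  0.6 -1.6] open 0.126 grip 78.7
337 16 3 5.5
366 -36 0 -0.0
[[0.488, -0.06, 0.112], [0.479, -0.178, 0.112]] [ 0.48333124 -0.11877778  0.112     ]
```

drive_tool:
  series: "40 2 3 0; 80 4 3 1; 120 6 3 2; 160 8 3 3; 200 10 3 4; 240 12 3 5; 280 14 3 5.5; 320 16 3 5.5; 337 16 3 5.5; 337 16 3 5.5"

```text
time: 10.38
ee_pos: [0.4677, 0.004, 0.2687]
orientation: [0.0, 0.706, 0.709, 0.0]
contact_force: [-0.3, -0.6, -1.3]
opening: 0.129
grasp_force: 78.7
```

drive_tool:
  series: "40 -4 0 0; 80 -8 0 0; 120 -12 0 0; 160 -16 0 0; 200 -20 0 0; 240 -24 0 0; 280 -28 0 0; 320 -32 0 0; 366 -36 0 0; 366 -36 0 0"

```text
time: 11.22
ee_pos: [0.4318, 0.3716, 0.2682]
orientation: [-0.0, 0.706, 0.708, 0.001]
contact_force: [-0.2, -1.4, -3.7]
opening: 0.13
grasp_force: 78.7
```

```bash
python3 -c "
from h import *
plan([(.434,.366,.145,0.5)])
T=vision.get_image('top')[:,:,::-1]; S=vision.get_image('scene')[:,:,::-1]
def c(im,x0,y0,w,h,s): return cv2.resize(im[y0:y0+h,x0:x0+w],None,fx=s,fy=s,interpolation=cv2.INTER_CUBIC)
cv2.imwrite('pics/c7.png',np.hstack([c(T,180,150,100,110,4)[:, :],c(S,340,90,100,110,4)]))
"
```

```text
t 11.22 e [0.4318 0.3716 0.2682] yaw 0.2 F [-0.2 -1.4 -3.7] open 0.130 grip 78.7
-6 2 123 -0.3
```

View pics/c7.png

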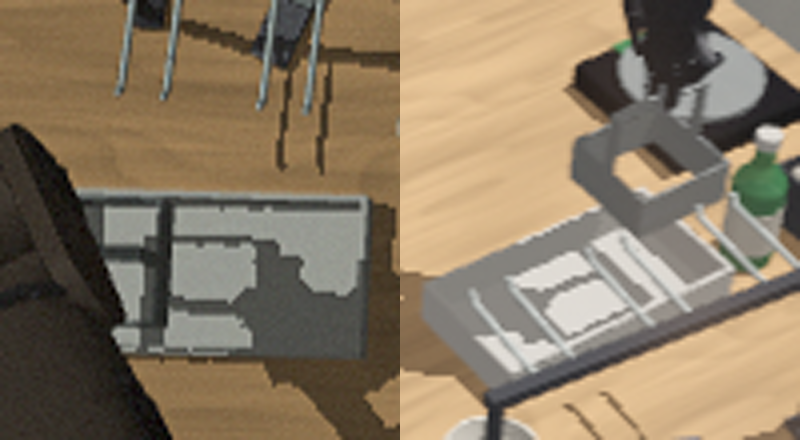

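The square hangs level and clear over the left end of the tub (scene crop (650,180)). Lowering it.

drive_tool:
  series: "-8 2 30 0; -8 2 60 0; -8 2 90 0; -8 2 115 0; -8 2 122 0; -8 2 127 0; -8 2 129 0; -8 2 129 0; -8 2 129 0"

```text
time: 12.07
ee_pos: [0.4351, 0.3586, 0.1408]
orientation: [0.0, 0.707, 0.707, 0.001]
contact_force: [0.7, -0.8, -2.5]
opening: 0.13
grasp_force: 78.7
```

```bash
python3 -c "
from h import *
plan([(.434,.366,.138,0.5)])"
```

```text
t 12.07 e [0.4351 0.3586 0.1408] yaw -0.0 F [ 0.7 -0.8 -2.5] open 0.130 grip 78.7
7 -1 3 -0.5
```

drive_tool:
  series: "0 0 3 0; 0 0 3 0; 0 0 3 0"

```text
time: 12.32
ee_pos: [0.4342, 0.3591, 0.1397]
orientation: [0.0, 0.707, 0.707, 0.001]
contact_force: [-13.5, -2.8, 30.7]
opening: 0.128
grasp_force: 82.3
```

drive_tool:
  series: "0 0 0 0; 0 0 0 0; 0 0 0 0; 0 0 0 0; 0 0 -40 0; 0 0 -80 0; 0 0 -110 0; -40 2 -110 0; -80 4 -110 0; -120 6 -110 0"
  hand: 45

```text
time: 13.15
ee_pos: [0.4402, 0.2378, 0.2465]
orientation: [0.0, 0.706, 0.708, 0.001]
contact_force: [0.2, -0.9, -0.4]
opening: 0.523
grasp_force: 0.0
```

```bash
python3 -c "
from h import *
plan([(.485,-.1,.25,5.5)],[(.4855,-.3365,.25,5.5)],[(.4855,-.3365,.114,5.5)])"
```

```text
t 13.15 e [0.4402 0.2378 0.2465] yaw 0.1 F [ 0.2 -0.9 -0.4] open 0.523 grip 0.0
-338 44 -3 -5.4
-235 -22 0 -0.0
0 0 136 -0.0
```

drive_tool:
  series: "-338 44 -3 -5.4; -338 44 -3 -5.4; -338 44 -3 -5.4; -338 44 -3 -5.4; -338 44 -3 -5.4; -338 44 -3 -5.4; -338 44 -3 -5.4; -338 44 -3 -5.4; -338 44 -3 -5.4; -338 44 -3 -5.4"

```text
time: 13.98
ee_pos: [0.4848, -0.1016, 0.2489]
orientation: [0.0, 0.674, 0.738, -0.0]
contact_force: [-0.2, 0.3, 0.5]
opening: 0.528
grasp_force: 0.0
```

drive_tool:
  series: "-235 -22 0 0; -235 -22 0 0; -235 -22 0 0; -235 -22 0 0; -235 -22 0 0; -235 -22 0 0; -235 -22 0 0; -235 -22 0 0"

```text
time: 14.65
ee_pos: [0.485, -0.3349, 0.2485]
orientation: [-0.0, 0.673, 0.739, 0.0]
contact_force: [-0.2, 0.3, 0.6]
opening: 0.528
grasp_force: 0.0
```

```bash
python3 -c "
from h import *
plan([(.4855,-.3365,.114,5.5)])
T=vision.get_image('top')[:,:,::-1]; S=vision.get_image('scene')[:,:,::-1]
def c(im,x0,y0,w,h,s): return cv2.resize(im[y0:y0+h,x0:x0+w],None,fx=s,fy=s,interpolation=cv2.INTER_CUBIC)
cv2.imwrite('pics/c8.png',np.hstack([c(T,180,170,100,80,4),c(S,220,170,100,80,4)]))
"
```

```text
t 14.65 e [ 0.485  -0.3349  0.2485] yaw 5.4 F [-0.2  0.3  0.6] open 0.528 grip 0.0
-2 0 135 -0.1
```

View pics/c8.png

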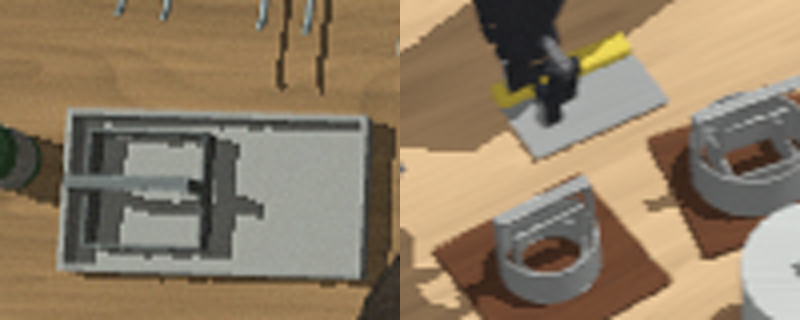

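square_large stands in the tub (crop (150,190)), and the medium and small rounds are undisturbed (scene crop (548,245)). Gripping round_medium.

drive_tool:
  series: "-2 0 40 0; -2 0 80 0; -2 0 120 0; -2 0 135 0; -2 0 135 0; -2 0 135 0"

```text
time: 15.25
ee_pos: [0.4856, -0.3358, 0.1143]
orientation: [-0.0, 0.672, 0.74, -0.0]
contact_force: [-0.2, 0.3, -0.2]
opening: 0.527
grasp_force: 0.0
```

drive_tool:
  series: "0 0 0 0; 0 0 0 0; 0 0 0 0; 0 0 0 0; 0 0 0 0; 0 0 0 0; 0 0 0 0; 0 0 0 0"
  hand: 4

```text
time: 15.92
ee_pos: [0.4854, -0.3378, 0.1155]
orientation: [0.001, 0.673, 0.74, -0.0]
contact_force: [-2.1, -3.0, 8.2]
opening: 0.131
grasp_force: 78.0
```

drive_tool:
  series: "0 0 -15 0; 0 0 -40 0; 0 0 -80 0; 0 0 -120 0; 0 0 -158 0; 0 0 -158 0; 0 0 -158 0"

```text
time: 16.5
ee_pos: [0.4853, -0.3372, 0.2745]
orientation: [0.002, 0.673, 0.74, 0.0]
contact_force: [0.5, 0.1, -2.1]
opening: 0.13
grasp_force: 78.3
```

```bash
python3 -c "
from h import *
t=np.array([[.573,.342],[.569,.303],[.564,.217],[.561,.178],[.556,.091],[.552,.053]])
s=np.array([[.577,.346],[.575,.305],[.57,.22],[.566,.181],[.56,.095],[.556,.058]])
m=((t+s)/2).reshape(3,2,2).mean(1); yv=(m[0]-m[2]); yv/=np.linalg.norm(yv); xv=np.array([yv[1],-yv[0]]); print('yaw',np.degrees(np.arctan2(xv[1],xv[0])),np.linalg.norm(m[0]-m[2]))
for a in m: print('fork',(a+.038*xv).round(4),'entry',(a-.06*xv).round(4))
plan([(.47,-.0,.272,-4)],[(.51,.327,.272,-4)])
"
```

```text
yaw -4.008168064286816 0.25036236238700094
fork [0.6114 0.3213] entry [0.5136 0.3282]
fork [0.6032 0.1963] entry [0.5054 0.2032]
fork [0.5939 0.0716] entry [0.4961 0.0784]
t 16.50 e [ 0.4853 -0.3372  0.2745] yaw 5.4 F [ 0.5  0.1 -2.1] open 0.130 grip 78.3
337 17 2 9.4
329 17 0 -0.0
```

drive_tool:
  series: "40 2 0 0; 80 4 0 1; 120 6 0 3; 160 8 0 5; 200 10 0 7; 240 12 0 9; 280 14 0 9.4; 320 16 0 9.4; 337 17 0 9.4; 337 17 0 9.4"

```text
time: 17.33
ee_pos: [0.469, 0.0031, 0.271]
orientation: [-0.001, 0.73, 0.683, -0.001]
contact_force: [0.0, -0.4, -2.0]
opening: 0.13
grasp_force: 78.3
```

drive_tool:
  series: "40 2 0 0; 80 4 0 0; 120 6 0 0; 160 8 0 0; 200 10 0 0; 240 12 0 0; 280 14 0 0; 310 16 0 0; 329 17 0 0; 329 17 0 0"

```text
time: 18.17
ee_pos: [0.5099, 0.3295, 0.2701]
orientation: [-0.0, 0.73, 0.683, -0.001]
contact_force: [0.1, -0.1, -1.2]
opening: 0.129
grasp_force: 78.3
```

```bash
python3 -c "
from h import *
plan([(.5136,.3282,.2755,-4),(.6114,.3213,.2755,-4),(.6114,.3213,.2540,-4)])"
```

```text
t 18.17 e [0.5099 0.3295 0.2701] yaw -3.8 F [ 0.1 -0.1 -1.2] open 0.129 grip 78.3
-1 4 -5 0.2; -1 102 -5 0.2; -1 102 16 0.2
```

drive_tool:
  series: "-1 4 -5 0; -1 30 -5 0; -1 55 -5 0; -1 80 -5 0; -1 102 -5 0; -1 102 -5 0; -1 102 -5 0"

```text
time: 18.75
ee_pos: [0.6125, 0.3167, 0.2761]
orientation: [-0.0, 0.732, 0.681, -0.001]
contact_force: [-0.4, 0.6, -1.6]
opening: 0.13
grasp_force: 78.3
```

```bash
python3 -c "
from h import *
plan([(.6114,.3213,.2540,-4)])
T=vision.get_image('top')[:,:,::-1]; S=vision.get_image('scene')[:,:,::-1]
def c(im,x0,y0,w,h,s): return cv2.resize(im[y0:y0+h,x0:x0+w],None,fx=s,fy=s,interpolation=cv2.INTER_CUBIC)
cv2.imwrite('pics/c9.png',np.hstack([c(T,190,120,50,70,8),c(S,380,110,50,70,8)]))
"
```

```text
t 18.75 e [0.6125 0.3167 0.2761] yaw -4.1 F [-0.4  0.6 -1.6] open 0.130 grip 78.3
4 -1 22 -0.1
```

View pics/c9.png

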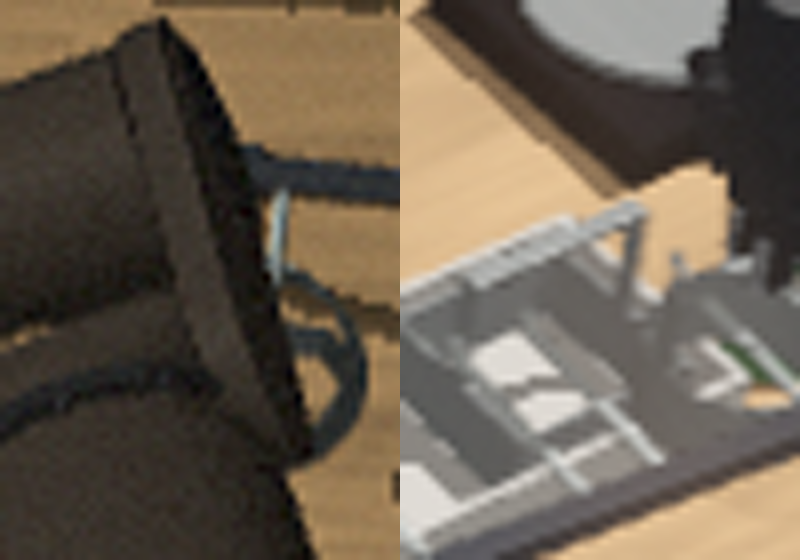

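The crop is mostly hidden by the wrist, so I'll lower by feel and check the force and height.

drive_tool:
  series: "4 -1 0 0; 4 -1 0 0; 4 -1 8 0; 4 -1 15 0; 4 -1 20 0; 4 -1 22 0; 4 -1 22 0"

```text
time: 19.43
ee_pos: [0.6106, 0.323, 0.2545]
orientation: [-0.0, 0.731, 0.682, -0.0]
contact_force: [-0.1, -0.9, -1.5]
opening: 0.132
grasp_force: 78.3
```

drive_tool:
  series: "0 0 2 0; 0 0 4 0; 0 0 4 0"

```text
time: 19.68
ee_pos: [0.6109, 0.3231, 0.2537]
orientation: [0.001, 0.731, 0.682, 0.001]
contact_force: [-6.5, -3.1, 16.6]
opening: 0.13
grasp_force: 80.3
```

```bash
python3 -c "
from h import *
plan([(.6114,.3213,.2540,-4)])
T=vision.get_image('top')[:,:,::-1]; S=vision.get_image('scene')[:,:,::-1]
def c(im,x0,y0,w,h,s): return cv2.resize(im[y0:y0+h,x0:x0+w],None,fx=s,fy=s,interpolation=cv2.INTER_CUBIC)
print(proj('scene',[.611,.322,.235]))
for q in ['round_medium']: print(q,vision.find_in('scene',q)[:2],vision.find_in('top',q)[:2])
"
```

```text
t 19.68 e [0.6109 0.3231 0.2537] yaw -4.0 F [-6.5 -3.1 16.6] open 0.130 grip 80.3
-2 1 -0 0.0
[[424.0987623  147.10699383]]
round_medium [{'position': [0.6117, 0.3062, 0.1748], 'conf': 0.75}, {'position': [0.4999, -0.1284, 0.0494], 'conf': 0.67}] [{'position': [0.6034, 0.2834, 0.1835], 'conf': 0.45}]
```

drive_tool:
  series: "0 0 -3 0; 0 0 -3 0; 0 0 -3 0; 0 0 -3 0; 0 0 -3 0; 0 0 -25 0; 0 0 -50 0; 0 -20 -75 0; 0 -50 -75 0; 0 -80 -75 0"
  hand: 28

```text
time: 20.72
ee_pos: [0.5306, 0.3285, 0.3268]
orientation: [0.0, 0.731, 0.682, 0.001]
contact_force: [0.2, 1.5, -0.4]
opening: 0.325
grasp_force: 0.0
```

```bash
python3 -c "
from h import *
plan([(.48,-.03,.26,5.5)],[(.4854,-.3375,.25,5.5)],[(.4854,-.3375,.090,5.5)])
S=vision.get_image('scene')[:,:,::-1]
cv2.imwrite('pics/c10.png',cv2.resize(S[90:250,310:470],None,fx=3.7,fy=3.7,interpolation=cv2.INTER_CUBIC))
"
```

```text
t 20.72 e [0.5306 0.3285 0.3268] yaw -4.0 F [ 0.2  1.5 -0.4] open 0.325 grip 0.0
-361 -25 67 -9.5
-307 -24 10 -0.0
0 0 160 -0.0
```

View pics/c10.png

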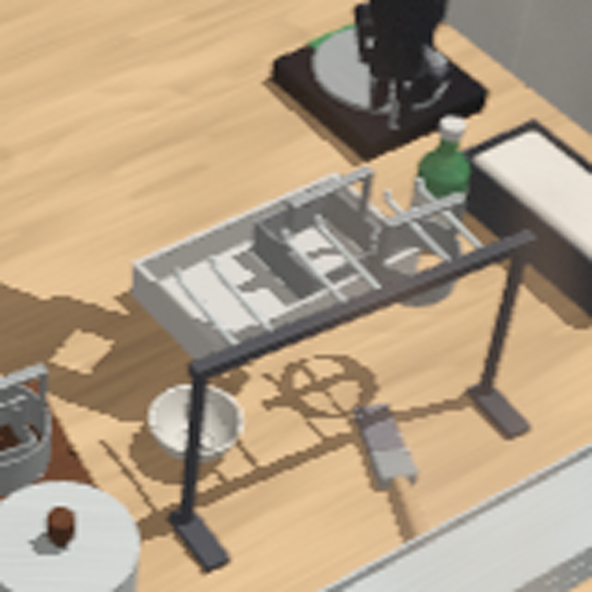

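The medium round hangs level on the far pair, with its strap at (430,210) across both prongs. Next is the small one.

drive_tool:
  series: "-361 -25 67 -9.5; -361 -25 67 -9.5; -361 -25 67 -9.5; -361 -25 67 -9.5; -361 -25 67 -9.5; -361 -25 67 -9.5; -361 -25 67 -9.5; -361 -25 67 -9.5; -361 -25 67 -9.5; -361 -25 67 -9.5"
  hand: 45

```text
time: 21.6
ee_pos: [0.4801, -0.0343, 0.258]
orientation: [-0.0, 0.674, 0.739, -0.001]
contact_force: [-0.3, -0.7, -0.1]
opening: 0.53
grasp_force: 0.0
```

drive_tool:
  series: "-307 -24 10 0; -307 -24 10 0; -307 -24 10 0; -307 -24 10 0; -307 -24 10 0; -307 -24 10 0; -307 -24 10 0; -307 -24 10 0; -307 -24 10 0; -307 -24 10 0"

```text
time: 22.43
ee_pos: [0.4867, -0.3377, 0.2486]
orientation: [-0.001, 0.673, 0.74, 0.0]
contact_force: [-0.5, 1.2, -0.0]
opening: 0.524
grasp_force: 0.0
```

```bash
python3 -c "
from h import *
plan([(.4854,-.3375,.088,5.5)])
for n in ('scene','top'): vision.get_image(n); print(n,[(np.round(d['position'],3).tolist(),round(d['conf'],2)) for d in vision.find_in(n,'round_small')[:3]])
for n in ('scene','top'): print(n,[(np.round(d['position'],3).tolist(),round(d['conf'],2)) for d in vision.find_in(n,'cover')[:3]])
"
```

```text
t 22.43 e [ 0.4867 -0.3377  0.2486] yaw 5.5 F [-0.5  1.2 -0. ] open 0.524 grip 0.0
0 -1 161 -0.0
scene [([0.492, -0.334, 0.031], 0.75), ([0.496, -0.345, 0.004], 0.32)]
top [([0.672, 0.187, 0.239], 0.68)]
scene [([0.727, -0.189, 0.121], 0.79), ([0.482, -0.108, 0.042], 0.3)]
top [([0.687, -0.167, 0.124], 0.82), ([0.586, 0.073, 0.019], 0.59), ([0.677, -0.338, 0.107], 0.35)]
```

drive_tool:
  series: "0 -1 40 0; 0 -1 80 0; 0 -1 120 0; 0 -1 150 0; 0 -1 161 0; 0 -1 161 0; 0 -1 161 0"

```text
time: 23.32
ee_pos: [0.4863, -0.3379, 0.089]
orientation: [0.0, 0.672, 0.741, -0.0]
contact_force: [0.3, -0.0, 0.6]
opening: 0.526
grasp_force: 0.0
```

drive_tool:
  series: "0 0 0 0; 0 0 0 0; 0 0 0 0; 0 0 0 0; 0 0 0 0; 0 0 0 0; 0 0 0 0; 0 0 0 0"
  hand: 4

```text
time: 23.98
ee_pos: [0.4862, -0.3385, 0.0899]
orientation: [0.002, 0.672, 0.74, -0.0]
contact_force: [-2.3, -1.1, 7.1]
opening: 0.126
grasp_force: 78.0
```

drive_tool:
  series: "0 0 -15 0; 0 0 -40 0; 0 0 -80 0; 0 0 -120 0; 0 0 -160 0; 0 0 -186 0; 0 0 -186 0; 0 0 -186 0"

```text
time: 24.65
ee_pos: [0.4859, -0.3378, 0.2761]
orientation: [0.002, 0.672, 0.74, 0.0]
contact_force: [-0.4, 0.2, -0.5]
opening: 0.132
grasp_force: 78.2
```

```bash
python3 -c "
from h import *
plan([(.475,-.02,.275,-4)],[(.5054,.2032,.275,-4)],[(.6032,.1963,.275,-4)])
"
```

```text
t 24.65 e [ 0.4859 -0.3378  0.2761] yaw 5.5 F [-0.4  0.2 -0.5] open 0.132 grip 78.2
317 20 1 9.5
225 15 0 -0.0
-0 98 0 -0.0
```

drive_tool:
  series: "40 2 0 0; 80 4 0 1; 120 7 0 3; 160 10 0 5; 200 13 0 7; 240 15 0 9; 280 18 0 9.5; 317 20 0 9.5; 317 20 0 9.5; 317 20 0 9.5"

```text
time: 25.48
ee_pos: [0.4745, -0.0187, 0.2732]
orientation: [-0.001, 0.73, 0.683, -0.001]
contact_force: [-0.3, 0.2, -0.8]
opening: 0.129
grasp_force: 78.2
```

drive_tool:
  series: "40 2 0 0; 80 4 0 0; 120 7 0 0; 160 10 0 0; 200 13 0 0; 225 15 0 0; 225 15 0 0; 225 15 0 0"

```text
time: 26.15
ee_pos: [0.5058, 0.2029, 0.2729]
orientation: [-0.0, 0.731, 0.683, -0.001]
contact_force: [-0.5, 0.4, -0.2]
opening: 0.124
grasp_force: 78.2
```

```bash
python3 -c "
from h import *
plan([(.5054,.2032,.2755,-4),(.6032,.1963,.2755,-4)])
"
```

```text
t 26.15 e [0.5058 0.2029 0.2729] yaw -3.9 F [-0.5  0.4 -0.2] open 0.124 grip 78.2
0 -0 -3 0.1; 0 98 -3 0.1
```

drive_tool:
  series: "0 0 -3 0; 0 25 -3 0; 0 50 -3 0; 0 75 -3 0; 0 98 -3 0; 0 98 -3 0; 0 98 -3 0"

```text
time: 26.73
ee_pos: [0.6041, 0.1941, 0.2764]
orientation: [-0.0, 0.732, 0.681, -0.001]
contact_force: [-0.5, -0.7, -0.8]
opening: 0.135
grasp_force: 78.3
```

```bash
python3 -c "
from h import *
plan([(.6032,.1970,.2550,-4)])
"
```

```text
t 26.73 e [0.6041 0.1941 0.2764] yaw -4.1 F [-0.5 -0.7 -0.8] open 0.135 grip 78.3
3 -1 21 -0.1
```

drive_tool:
  series: "3 -1 0 0; 3 -1 8 0; 3 -1 15 0; 3 -1 20 0; 3 -1 21 0; 3 -1 23 0; 3 -1 25 0; 3 -1 25 0"

```text
time: 27.4
ee_pos: [0.6024, 0.1994, 0.2537]
orientation: [0.0, 0.731, 0.682, 0.0]
contact_force: [-5.7, -1.9, 10.8]
opening: 0.133
grasp_force: 79.7
```

drive_tool:
  series: "0 0 -3 0; 0 0 -3 0; 0 0 -3 0; 0 0 -3 0; 0 0 -3 0; 0 0 -25 0; 0 0 -50 0; 0 -20 -75 0; 0 -50 -75 0; 0 -80 -75 0"
  hand: 28

```text
time: 28.23
ee_pos: [0.5224, 0.2048, 0.3278]
orientation: [0.001, 0.731, 0.682, 0.001]
contact_force: [-0.3, 0.5, -0.4]
opening: 0.328
grasp_force: 0.0
```

```bash
python3 -c "
from h import *
plan([(.486,-.1165,.24,-5)],[(.486,-.1165,.125,-5)])
T=vision.get_image('top')[:,:,::-1]; S=vision.get_image('scene')[:,:,::-1]
def c(im,x0,y0,w,h,s): return cv2.resize(im[y0:y0+h,x0:x0+w],None,fx=s,fy=s,interpolation=cv2.INTER_CUBIC)
cv2.imwrite('pics/c11.png',np.vstack([np.hstack([c(T,315,180,50,45,8),c(S,280,170,50,45,8)]),c(S,380,100,100,30,8)]))
for n in ('scene','top'):
  for q in ('round_small','round_medium','round_large','cover'): print(n,q,[(np.round(d['position'],3).tolist(),round(d['conf'],2)) for d in vision.find_in(n,q)[:3]])
"
```

```text
t 28.23 e [0.5224 0.2048 0.3278] yaw -4.0 F [-0.3  0.5 -0.4] open 0.328 grip 0.0
-323 -14 88 1.0
0 0 115 -0.0
scene round_small [([0.575, 0.085, 0.024], 0.59), ([0.624, -0.455, 0.028], 0.54), ([0.606, 0.195, 0.198], 0.51)]
scene round_medium [([0.613, 0.321, 0.181], 0.62)]
scene round_large [([0.499, -0.128, 0.047], 0.78), ([0.722, 0.228, 0.018], 0.59)]
scene cover [([0.726, -0.19, 0.124], 0.81)]
top round_small [([0.64, -0.462, 0.012], 0.71), ([0.458, 0.49, 0.11], 0.43), ([0.748, 0.222, 0.02], 0.37)]
top round_medium [([0.648, 0.34, 0.181], 0.64)]
top round_large [([0.483, -0.118, 0.054], 0.79)]
top cover [([0.69, -0.166, 0.123], 0.87), ([0.674, 0.181, 0.238], 0.18)]
```

View pics/c11.png

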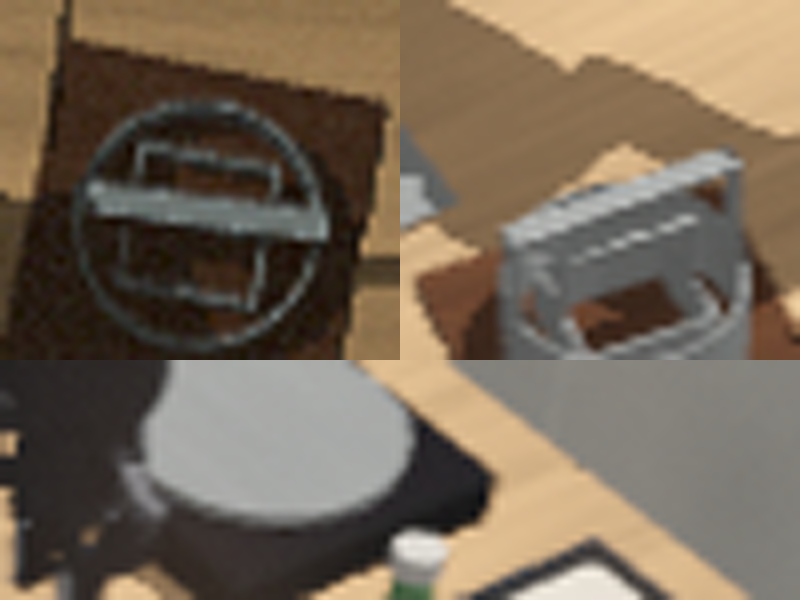

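Nest B is undisturbed, with the strap from (90,195) to (327,224) in the top crop. The small round is found at (0.606,0.195,0.198), i.e. hanging.

```bash
python3 -c "
from h import *
B=[unproj('top',315+u/8,180+v/8,.112) for u,v in [(90,195),(327,224)]]
C=[unproj('scene',280+(u-400)/8,170+v/8,.112) for u,v in [(742,161),(512,233)]]
for b in (B,C): d=b[0]-b[1]; print((b[0]+b[1])/2,np.degrees(np.arctan2(d[1],d[0]))-90,np.linalg.norm(d))
q=np.array([unproj('top',315+u/8,180+v/8,.046) for u,v in [(140,147),(276,172),(255,302),(118,280)]]); print(q.round(3).tolist(),q.mean(0))
"
```

```text
[ 0.4838464  -0.12198902  0.112     ] -5.368835125314675 0.11151464126791942
[ 0.48923383 -0.11454783  0.112     ] -8.863325821682366 0.11683099604010151
[[0.52, -0.09, 0.046], [0.51, -0.156, 0.046], [0.446, -0.147, 0.046], [0.455, -0.081, 0.046]] [ 0.48297369 -0.11835943  0.046     ]
```

drive_tool:
  series: "-323 -14 88 3.5; -323 -14 88 3.5; -323 -14 88 3.5; -323 -14 88 3.5; -323 -14 88 3.5; -323 -14 88 3.5; -323 -14 88 3.5; -323 -14 88 3.5; -323 -14 88 3.5; -323 -14 88 3.5"
  hand: 45

```text
time: 29.57
ee_pos: [0.4863, -0.1185, 0.2383]
orientation: [-0.001, 0.753, 0.658, -0.0]
contact_force: [-0.1, -0.0, -0.1]
opening: 0.526
grasp_force: 0.0
```

```bash
python3 -c "
from h import *
plan([(.486,-.118,.125,-7.5)])"
```

```text
t 29.57 e [ 0.4863 -0.1185  0.2383] yaw -7.7 F [-0.1 -0.  -0.1] open 0.526 grip 0.0
0 -0 113 -0.2
```

drive_tool:
  series: "0 0 40 0; 0 0 80 0; 0 0 105 0; 0 0 113 0; 0 0 113 0; 0 0 113 0"

```text
time: 30.07
ee_pos: [0.4873, -0.1159, 0.127]
orientation: [0.0, 0.751, 0.66, 0.0]
contact_force: [0.5, 0.4, 0.6]
opening: 0.53
grasp_force: 0.0
```

drive_tool:
  series: "0 0 0 0; 0 0 0 0; 0 0 0 0; 0 0 0 0; 0 0 0 0; 0 0 0 0; 0 0 0 0; 0 0 0 0"
  hand: 4

```text
time: 30.73
ee_pos: [0.4864, -0.1162, 0.1271]
orientation: [0.0, 0.752, 0.659, 0.0]
contact_force: [-2.8, 2.1, 8.1]
opening: 0.133
grasp_force: 78.1
```

drive_tool:
  series: "0 0 -15 0; 0 0 -40 0; 0 0 -80 0; 0 0 -120 0; 0 0 -150 0; 0 0 -150 0; 0 0 -150 0"

```text
time: 31.32
ee_pos: [0.4867, -0.1165, 0.2776]
orientation: [0.002, 0.752, 0.66, 0.001]
contact_force: [0.2, -0.3, -2.5]
opening: 0.128
grasp_force: 78.6
```

```bash
python3 -c "
from h import *
plan([(.4961,.0784,.275,-4)],[(.5939,.0720,.275,-4)])
"
```

```text
t 31.32 e [ 0.4867 -0.1165  0.2776] yaw -7.5 F [ 0.2 -0.3 -2.5] open 0.128 grip 78.6
194 -16 3 -3.5
0 98 0 -0.0
```

drive_tool:
  series: "30 -3 1 0; 70 -6 1 -1; 110 -9 1 -2; 150 -12 1 -3; 180 -15 1 -3.5; 194 -16 1 -3.5; 194 -16 1 -3.5; 194 -16 1 -3.5"

```text
time: 31.98
ee_pos: [0.4954, 0.0785, 0.2737]
orientation: [-0.001, 0.731, 0.683, -0.001]
contact_force: [0.9, -0.3, -1.9]
opening: 0.131
grasp_force: 78.6
```

```bash
python3 -c "
from h import *
plan([(.4961,.0784,.2755,-4),(.5939,.0725,.2755,-4)])
"
```

```text
t 31.98 e [0.4954 0.0785 0.2737] yaw -3.9 F [ 0.9 -0.3 -1.9] open 0.131 grip 78.6
-0 1 -2 0.1; 1 99 -2 0.1
```

drive_tool:
  series: "0 1 -2 0; 1 25 -2 0; 1 50 -2 0; 1 75 -2 0; 1 99 -2 0; 1 99 -2 0; 1 99 -2 0"

```text
time: 32.57
ee_pos: [0.5952, 0.0706, 0.276]
orientation: [-0.0, 0.732, 0.681, -0.001]
contact_force: [-0.5, 0.1, -2.2]
opening: 0.13
grasp_force: 78.6
```

```bash
python3 -c "
from h import *
plan([(.5939,.0720,.2550,-4)])
"
```

```text
t 32.57 e [0.5952 0.0706 0.276 ] yaw -4.1 F [-0.5  0.1 -2.2] open 0.130 grip 78.6
1 -1 21 -0.1
```

drive_tool:
  series: "1 -1 0 0; 1 -1 8 0; 1 -1 15 0; 1 -1 20 0; 1 -1 21 0; 1 -1 23 0; 1 -1 25 0; 1 -1 25 0"

```text
time: 33.23
ee_pos: [0.5935, 0.0733, 0.2539]
orientation: [0.0, 0.731, 0.682, 0.0]
contact_force: [-6.4, 0.1, 13.0]
opening: 0.126
grasp_force: 80.3
```

drive_tool:
  series: "0 0 -3 0; 0 0 -3 0; 0 0 -3 0; 0 0 -3 0; 0 0 -3 0; 0 0 -25 0; 0 0 -50 0; 0 -20 -75 0; 0 -50 -75 0; 0 -80 -75 0"
  hand: 28

```text
time: 34.07
ee_pos: [0.5135, 0.0788, 0.3278]
orientation: [0.001, 0.731, 0.682, 0.001]
contact_force: [0.3, -0.6, -0.2]
opening: 0.325
grasp_force: 0.0
```

```bash
python3 -c "
from h import *
plan([(.486,-.117,.24,-7.5)],[(.486,-.117,.099,-7.5)])"
```

```text
t 34.07 e [0.5135 0.0788 0.3278] yaw -4.0 F [ 0.3 -0.6 -0.2] open 0.325 grip 0.0
-197 -14 88 3.5
0 0 141 -0.0
```

drive_tool:
  series: "-197 -14 88 3.5; -197 -14 88 3.5; -197 -14 88 3.5; -197 -14 88 3.5; -197 -14 88 3.5; -197 -14 88 3.5; -197 -14 88 3.5; -197 -14 88 3.5; -197 -14 88 3.5"
  hand: 45

```text
time: 34.82
ee_pos: [0.4868, -0.1158, 0.2396]
orientation: [0.0, 0.751, 0.66, 0.0]
contact_force: [0.1, -0.1, -0.6]
opening: 0.528
grasp_force: 0.0
```

```bash
python3 -c "
from h import *
plan([(.486,-.117,.099,-7.5)])
vision.get_image('scene');vision.get_image('top')
for n in ('scene','top'):
  for q in ('round_small','round_large','square_small','square_large'): print(n,q,[(np.round(d['position'],3).tolist(),round(d['conf'],2)) for d in vision.find_in(n,q)[:3]])
"
```

```text
t 34.82 e [ 0.4868 -0.1158  0.2396] yaw -7.4 F [ 0.1 -0.1 -0.6] open 0.528 grip 0.0
-1 -1 141 0.1
scene round_small [([0.606, 0.198, 0.196], 0.63)]
scene round_large [([0.602, 0.07, 0.172], 0.59)]
scene square_small [([0.492, -0.116, 0.034], 0.54)]
scene square_large [([0.435, -0.706, 0.043], 0.93), ([0.428, 0.369, 0.044], 0.92), ([0.385, 0.258, 0.032], 0.46)]
top round_small [([0.601, 0.195, 0.23], 0.56)]
top round_large [([0.481, -0.338, 0.006], 0.63), ([0.594, 0.072, 0.183], 0.55), ([0.308, -0.212, 0.003], 0.49)]
top square_small []
top square_large [([0.442, -0.68, 0.046], 0.72), ([0.432, 0.357, 0.056], 0.65)]
```

drive_tool:
  series: "-1 -1 40 0; -1 -1 80 0; -1 -1 120 0; -1 -1 141 0; -1 -1 141 0; -1 -1 141 0"

```text
time: 35.82
ee_pos: [0.4852, -0.1176, 0.0978]
orientation: [-0.001, 0.752, 0.659, -0.0]
contact_force: [0.4, -0.2, 0.9]
opening: 0.53
grasp_force: 0.0
```

drive_tool:
  series: "0 0 0 0; 0 0 0 0; 0 0 0 0; 0 0 0 0; 0 0 0 0; 0 0 0 0; 0 0 0 0; 0 0 0 0"
  hand: 4

```text
time: 36.48
ee_pos: [0.4857, -0.1179, 0.0997]
orientation: [0.001, 0.752, 0.66, 0.0]
contact_force: [-2.4, -0.7, 6.7]
opening: 0.133
grasp_force: 78.1
```

drive_tool:
  series: "0 0 -15 0; 0 0 -40 0; 0 0 -80 0; 0 0 -120 0; 0 0 -150 0; 0 0 -150 0; 0 0 -150 0"

```text
time: 37.07
ee_pos: [0.4855, -0.1176, 0.2503]
orientation: [0.002, 0.752, 0.66, 0.001]
contact_force: [0.6, -0.3, -2.2]
opening: 0.127
grasp_force: 78.5
```

```bash
python3 -c "
from h import *
plan([(.436,.208,.24,0)],[(.436,.208,.11,0)])
"
```

```text
t 37.07 e [ 0.4855 -0.1176  0.2503] yaw -7.5 F [ 0.6 -0.3 -2.2] open 0.127 grip 78.5
316 -91 10 -7.5
0 0 130 -0.0
```

drive_tool:
  series: "40 -12 5 0; 80 -24 5 -1; 120 -36 5 -2; 160 -48 5 -4; 200 -60 5 -6; 240 -72 5 -7.5; 280 -84 5 -7.5; 316 -91 5 -7.5; 316 -91 5 -7.5; 316 -91 5 -7.5"

```text
time: 37.9
ee_pos: [0.4351, 0.209, 0.2419]
orientation: [-0.0, 0.706, 0.709, -0.001]
contact_force: [0.2, -0.7, -2.0]
opening: 0.127
grasp_force: 78.5
```

```bash
python3 -c "
from h import *
plan([(.436,.208,.099,0)])
"
```

```text
t 37.90 e [0.4351 0.209  0.2419] yaw 0.2 F [ 0.2 -0.7 -2. ] open 0.127 grip 78.5
-1 1 143 0.2
```

drive_tool:
  series: "-1 1 35 0; -1 1 70 0; -1 1 105 0; -1 1 130 0; -1 1 138 0; -1 1 143 0; -1 1 145 0; -1 1 147 0; -1 1 147 0"

```text
time: 38.65
ee_pos: [0.4365, 0.2058, 0.098]
orientation: [-0.0, 0.707, 0.707, -0.0]
contact_force: [-7.3, -5.1, 16.2]
opening: 0.132
grasp_force: 80.3
```

Contact with the floor. Releasing, then going to look at the cover.

drive_tool:
  series: "0 0 -2 0; 0 0 -2 0; 0 0 -2 0; 0 0 -2 0; 0 0 -2 0; 0 0 -40 0; 0 0 -80 0; 0 0 -120 0; 0 0 -160 0; 0 0 -190 0"
  hand: 45

```text
time: 39.48
ee_pos: [0.4372, 0.2066, 0.2894]
orientation: [0.001, 0.707, 0.707, 0.001]
contact_force: [0.6, -0.5, -0.7]
opening: 0.526
grasp_force: 0.0
```

drive_tool:
  series: "-300 60 0 0; -300 60 0 0; -300 60 0 0; -300 60 0 0; -300 60 0 0; -300 60 0 0; -300 60 0 0; -300 60 0 0; -300 60 0 0"
  hand: 70

```text
time: 40.23
ee_pos: [0.4977, -0.0965, 0.2857]
orientation: [0.0, 0.708, 0.706, -0.0]
contact_force: [-0.1, -0.4, -1.2]
opening: 0.819
grasp_force: 0.0
```

```bash
python3 -c "
from h import *
T=vision.get_image('top')[:,:,::-1]; S=vision.get_image('scene')[:,:,::-1]
cv2.imwrite('pics/T2.png',T); cv2.imwrite('pics/S2.png',S)
def c(im,x0,y0,w,h,s): return cv2.resize(im[y0:y0+h,x0:x0+w],None,fx=s,fy=s,interpolation=cv2.INTER_CUBIC)
cv2.imwrite('pics/c12.png',np.vstack([c(T,180,120,200,80,4)[:260],c(S,260,120,200,160,4)[:, :][:, :][120-120:340]]))
for n in ('scene','top'):
  for q in ('cover','square_small','square_large','sugar_jar','almond_bowl'): print(n,q,[(np.round(d['position'],3).tolist(),round(d['conf'],2)) for d in vision.find_in(n,q)[:3]])
print(proj('top',[.698,-.172,.16]),proj('scene',[.698,-.172,.16]))
plan([(.698,-.172,.25,None)])
"
```

```text
scene cover [([0.755, -0.186, 0.123], 0.72), ([0.613, 0.322, 0.182], 0.61)]
scene square_small [([0.438, 0.222, 0.044], 0.69), ([0.722, 0.227, 0.015], 0.49)]
scene square_large [([0.427, 0.37, 0.044], 0.82), ([0.437, -0.701, 0.042], 0.71)]
scene sugar_jar [([0.712, -0.349, 0.083], 0.71)]
scene almond_bowl [([0.578, 0.073, 0.024], 0.73)]
top cover [([0.716, -0.161, 0.124], 0.65), ([0.434, 0.357, 0.056], 0.38)]
top square_small [([0.433, 0.209, 0.047], 0.73), ([0.673, 0.189, 0.234], 0.41)]
top square_large [([0.438, 0.36, 0.054], 0.75), ([0.443, -0.681, 0.045], 0.55)]
top sugar_jar [([0.679, -0.337, 0.109], 0.57)]
top almond_bowl [([0.589, 0.08, 0.018], 0.73)]
[[356.37310287 147.62023696]] [[325.99940476 229.3870865 ]]
t 40.83 e [ 0.4973 -0.0931  0.2862] yaw 0.1 F [-0.4 -0.1  0.3] open 0.822 grip 0.0
-79 201 36 0.0
```

View pics/c12.png

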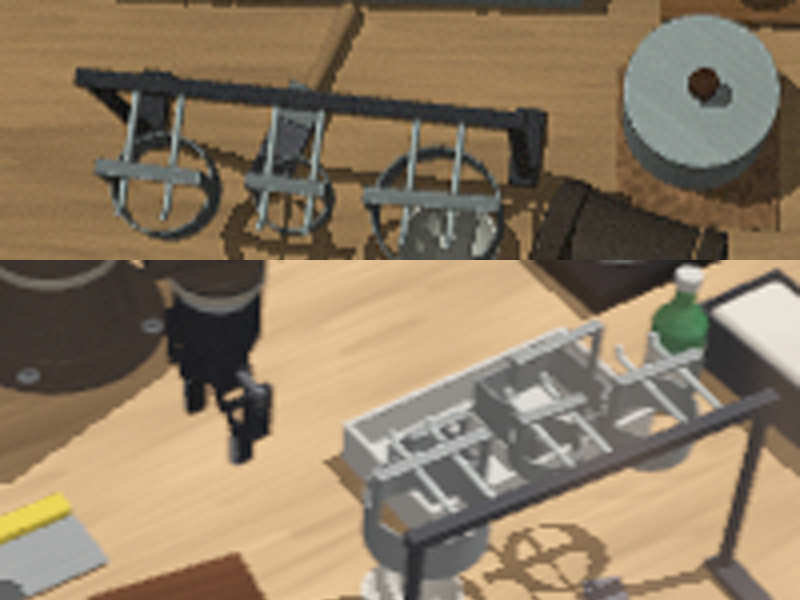

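All three rounds hang across their prongs, at (150,172), (288,187) and (432,198) in the top crop, and both squares are in the tub. The cover was knocked about 29 mm in +x; its knob is now at (705,83). Re-measuring.

```bash
python3 -c "
from h import *
print(unproj('top',180+705/4,120+83/4,.160))
T=cv2.imread('pics/T2.png');S=cv2.imread('pics/S2.png')
P=[.727,-.168,.146]
for n,I in (('top',T),('scene',S)):
  u,v=proj(n,P)[0].astype(int); h=cv2.cvtColor(I[v-14:v+15,u-14:u+15],cv2.COLOR_BGR2HSV)
  m=(h[...,1]>90)&(h[...,2]<150)
  k,l,stt,cen=cv2.connectedComponentsWithStats(m.astype(np.uint8)); i=1+np.argmax(stt[1:,4]); c=cen[i]+[u-14,v-14]; print(n,c,stt[i],unproj(n,*c,.146))
plan([(.727,-.168,.25,None)])
"
```

```text
[ 0.72401821 -0.17101156  0.16      ]
top [355.58974359 140.35897436] [12 11  7  8 39] [ 0.72896529 -0.16927719  0.146     ]
scene [327.55555556 224.31746032] [ 0  0 29  6 63] [ 0.67233532 -0.1487603   0.146     ]
t 40.83 e [ 0.4973 -0.0931  0.2862] yaw 0.1 F [-0.4 -0.1  0.3] open 0.822 grip 0.0
-75 230 36 0.0
```

drive_tool:
  series: "-75 230 36 0; -75 230 36 0; -75 230 36 0; -75 230 36 0; -75 230 36 0; -75 230 36 0; -75 230 36 0; -75 230 36 0; -75 230 36 0"

```text
time: 41.58
ee_pos: [0.7269, -0.1681, 0.2496]
orientation: [-0.001, 0.707, 0.707, -0.0]
contact_force: [0.7, 0.7, 0.2]
opening: 0.822
grasp_force: 0.0
```

```bash
python3 -c "
from h import *
vision.get_image('top');vision.get_image('scene')
for n in ('scene','top'): print(n,[(np.round(d['position'],3).tolist(),round(d['conf'],2)) for d in vision.find_in(n,'cover')[:2]])
plan([(.7275,-.168,.157,0)])
"
```

```text
scene [([0.755, -0.187, 0.122], 0.59)]
top [([0.641, -0.46, 0.011], 0.27)]
t 41.78 e [ 0.7268 -0.168   0.2513] yaw 0.0 F [ 0.3  0.2 -0.7] open 0.819 grip 0.0
-0 1 94 0.0
```

drive_tool:
  series: "0 1 40 0; 0 1 70 0; 0 1 92 0; 0 1 94 0; 0 1 94 0; 0 1 94 0"
  newtons: 60

```text
time: 42.28
ee_pos: [0.7289, -0.1684, 0.1582]
orientation: [0.001, 0.707, 0.707, 0.001]
contact_force: [0.2, -0.6, 0.8]
opening: 0.819
grasp_force: 0.0
```

drive_tool:
  series: "0 0 0 0; 0 0 0 0; 0 0 0 0; 0 0 0 0; 0 0 0 0; 0 0 0 0; 0 0 0 0; 0 0 0 0"
  hand: 15

```text
time: 42.95
ee_pos: [0.7283, -0.1684, 0.1574]
orientation: [0.0, 0.707, 0.707, 0.0]
contact_force: [-3.2, 0.6, 5.4]
opening: 0.309
grasp_force: 58.6
```

drive_tool:
  series: "0 0 -15 0; 0 0 -40 0; 0 0 -70 0; 0 0 -80 0; 0 0 -80 0; 0 0 -80 0"

```text
time: 43.45
ee_pos: [0.728, -0.1682, 0.2353]
orientation: [-0.0, 0.707, 0.707, -0.0]
contact_force: [-0.4, 0.1, -3.9]
opening: 0.31
grasp_force: 59.8
```

```bash
python3 -c "
from h import *
plan([(.487,-.117,.239,0)],[(.487,-.117,.159,0)])
"
```

```text
t 43.45 e [ 0.728  -0.1682  0.2353] yaw 0.0 F [-0.4  0.1 -3.9] open 0.310 grip 59.8
51 -241 -4 0.0
0 0 80 -0.0
```

drive_tool:
  series: "7 -35 -4 0; 15 -70 -4 0; 22 -105 -4 0; 30 -140 -4 0; 37 -175 -4 0; 45 -210 -4 0; 51 -241 -4 0; 51 -241 -4 0; 51 -241 -4 0"

```text
time: 44.2
ee_pos: [0.4857, -0.117, 0.2391]
orientation: [-0.001, 0.707, 0.707, -0.0]
contact_force: [1.5, -0.4, -3.4]
opening: 0.306
grasp_force: 60.6
```

```bash
python3 -c "
from h import *
plan([(.487,-.117,.1595,0)])
"
```

```text
t 44.20 e [ 0.4857 -0.117   0.2391] yaw 0.0 F [ 1.5 -0.4 -3.4] open 0.306 grip 60.6
0 1 80 0.0
```

drive_tool:
  series: "0 1 30 0; 0 1 55 0; 0 1 70 0; 0 1 77 0; 0 1 80 0; 0 1 82 0; 0 1 82 0; 0 1 82 0"

```text
time: 44.87
ee_pos: [0.4876, -0.1173, 0.1595]
orientation: [-0.001, 0.707, 0.707, -0.001]
contact_force: [-14.5, 2.4, 26.5]
opening: 0.309
grasp_force: 63.7
```

drive_tool:
  series: "0 0 0 0; 0 0 0 0; 0 0 0 0; 0 0 0 0; 0 0 0 0; 0 0 -40 0; 0 0 -80 0; 0 0 -120 0; 0 0 -150 0; 0 0 -150 0"
  hand: 70

```text
time: 45.7
ee_pos: [0.4898, -0.1179, 0.3138]
orientation: [0.004, 0.707, 0.707, 0.002]
contact_force: [1.3, 0.7, -0.5]
opening: 0.819
grasp_force: 0.0
```

drive_tool:
  series: "-250 0 0 0; -250 0 0 0; -250 0 0 0; -250 0 0 0; -250 0 0 0; -250 0 0 0; -250 0 0 0; -250 0 0 0; -250 0 0 0"

```text
time: 46.45
ee_pos: [0.4882, -0.3672, 0.3072]
orientation: [-0.001, 0.707, 0.707, 0.0]
contact_force: [0.2, 1.3, 0.0]
opening: 0.818
grasp_force: 0.0
```

```bash
python3 -c "
from h import *
vision.get_image('top');vision.get_image('scene')
for n in ('scene','top'):
  for q in ('cover','square_small','square_large','round_small','round_medium','round_large','sugar_jar','almond_bowl','syrup'): print(n,q,[(np.round(d['position'],3).tolist(),round(d['conf'],2)) for d in vision.find_in(n,q)[:2]])
plan()
"
```

```text
scene cover [([0.52, -0.137, 0.124], 0.82), ([0.436, 0.222, 0.044], 0.7)]
scene square_small [([0.436, 0.218, 0.041], 0.52)]
scene square_large [([0.432, -0.705, 0.044], 0.9), ([0.425, 0.373, 0.041], 0.89)]
scene round_small [([0.606, 0.196, 0.199], 0.78)]
scene round_medium [([0.61, 0.324, 0.183], 0.81)]
scene round_large [([0.601, 0.07, 0.172], 0.8), ([0.63, -0.454, 0.032], 0.62)]
scene sugar_jar [([0.71, -0.352, 0.084], 0.57), ([0.603, 0.072, 0.17], 0.21)]
scene almond_bowl [([0.58, 0.074, 0.022], 0.53), ([0.472, 0.487, 0.114], 0.53)]
scene syrup [([0.475, 0.488, 0.113], 0.79), ([0.684, 0.18, 0.233], 0.73)]
top cover [([0.483, -0.113, 0.126], 0.57)]
top square_small [([0.433, 0.208, 0.044], 0.46)]
top square_large [([0.434, 0.359, 0.054], 0.92), ([0.443, -0.679, 0.042], 0.86)]
top round_small [([0.598, 0.195, 0.233], 0.6), ([0.584, 0.08, 0.019], 0.16)]
top round_medium [([0.605, 0.316, 0.19], 0.62), ([0.658, -0.452, 0.039], 0.29)]
top round_large [([0.593, 0.075, 0.183], 0.68)]
top sugar_jar [([0.68, -0.34, 0.109], 0.73), ([0.67, 0.185, 0.234], 0.16)]
top almond_bowl [([0.587, 0.078, 0.022], 0.64), ([0.436, -0.088, 0.006], 0.28)]
top syrup [([0.458, 0.489, 0.111], 0.63), ([0.67, 0.186, 0.232], 0.16)]
t 47.45 e [ 0.4884 -0.3675  0.3081] yaw 0.0 F [-0.3 -0.2  0.9] open 0.819 grip 0.0
```

Everything reads in place: the cover is where it started on board_b, the rounds hang on the rack, the squares are in the tub, and the jar, bowl and bottle are unmoved.

```bash
python3 -c "
from h import *
print(order.finish_job())"
```

```text
the job is handed in; nothing more can be done
None
```

The job is handed in, with no verdict returned; the last camera check showed all three rounds hanging on the rack, both squares standing in the tub, and the cover back on board_b after standing on the mat.

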